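Clamp a lattice panel upright for carving

TASK

Take the pale lattice panel out of the rack and slide it gently down the two grooved posts of the upright clamp until it rests on the sprung feet, and let go. Then swing both red levers over onto its top edge, each until it goes solid and holds the panel firmly down on its seat, but without forcing them (a 20 N push on a handle is too much). Leave everything else where it is.

Things in the scene. Friction and masses are not known exactly. Their poses are not given: they have to be found in the camera images.
- panel_mid (a point): centre of the pale pierced lattice panel, loose, about 0.18 kg: 150 wide (its y axis), 10 thick (x axis), 110 tall (z axis, up). Its top edge, 55 mm above this point, is a plain rail 22 mm high, good to pinch across the thickness. It stands upright in one of two slots of a dark wooden rack, sunk 24 mm into it (rack 130 x 180, its top 34 mm above the bench)
- stand_mouth (a point): middle of the clamp's mouth, between the tops of its two grooved posts, 134 mm above the bench. x: across the panel's thickness, away from the robot; y: from right post to left post; z up. The facing grooves run straight down and take the panel's ends: 13 mm wide, 158 mm from groove bottom to groove bottom, flared to about 26 and 170 over the top 12 mm
- stand: the upright panel clamp, fixed to the bench; origin under its middle, axes as stand_mouth. Below, near each end, a sprung foot carries the panel's lower edge, 94.5 mm below stand_mouth (1.5 N a foot, rising to 3.4 N). The hard seat lies 1.5 to 7.5 mm below the feet: its height is packed differently each time and is not measured, only felt when the levers press the panel onto it
- lever_l (a joint): left lever's angle (rad): 0 leans 0.75 rad outward, 0.75 upright, 2.32 level, pointing inward over the panel. Starts at 0 to 0.3; stays where left. Stiff pivot: about 5 N at the grip swings it freely, 6 to 7 N from about 2.0 on, pressing the panel down on its spring; then it goes solid, between 2.03 and 2.25 as the seat has it. 10 to 18 N at the grip clamps firmly
- lever_l_hinge (a point): pivot of the left lever, on top of the left post, 95 mm to the +y side of the clamp's middle and 24 mm above stand_mouth; axes as there; the lever turns about the x axis, its upper end going inward
- lever_l_grip (a point): middle of the left lever's red handle (14 x 14 thick, 44 long), 80 mm from the pivot. The handle's end is 102 mm from the pivot. Best pushed over with closed fingertips, from its outer side and then from above; a pinch tends to slip. A sprung black rubber nose (20 N/mm) on the lever's inner side, 34 mm from the pivot, comes down on the panel's top edge 15 mm from its end
- lever_r (a joint): right lever's angle (rad): 0 leans 0.75 rad outward, 0.75 upright, 2.32 level, pointing inward over the panel. Starts at 0 to 0.3; stays where left. Stiff pivot: about 5 N at the grip swings it freely, 6 to 7 N from about 2.0 on, pressing the panel down on its spring; then it goes solid, between 2.03 and 2.25 as the seat has it. 10 to 18 N at the grip clamps firmly
- lever_r_hinge (a point): pivot of the right lever, on top of the right post, 95 mm to the -y side of the clamp's middle and 24 mm above stand_mouth; axes as there; the lever turns about the x axis, its upper end going inward
- lever_r_grip (a point): middle of the right lever's red handle (14 x 14 thick, 44 long), 80 mm from the pivot. The handle's end is 102 mm from the pivot. Best pushed over with closed fingertips, from its outer side and then from above; a pinch tends to slip. A sprung black rubber nose (20 N/mm) on the lever's inner side, 34 mm from the pivot, comes down on the panel's top edge 15 mm from its end
- dark_panel_mid (a point): centre of the dark-brown panel with three rosettes (150 wide, 10 thick, 95 tall), which stands in the rack's other slot, parallel to the pale one and 70 mm from it; not to be disturbed
- mallet: wooden mallet lying on the bench, a bystander
- chisel: wood-handled chisel lying on the bench, a bystander
- finial: turned wooden finial, 66 tall, 44 across, standing; a bystander
- glue_pot: small terracotta pot, 70 across, 60 tall; a bystander
- offcut: loose pale offcut 90 x 50 x 22; a bystander
- wax: small amber wax jar with brass cap, 56 across, 50 tall; a bystander

How it is judged:
By the outcome, as a careful person would: the job done as asked, in the order asked, and still so for the second after the job is handed in, with the robot touching nothing.
It also fails if it takes over 72 s, if anything falls off the work surface, if the arm or the gripper's body presses on something with over 40 N, if the wrist force passes 120 N, or if a joint passes its speed limit or range.

ROBOT

A 6-joint arm with a two-finger parallel gripper is mounted at the origin on the work surface. World frame = base frame: x ahead of the robot, y to its left, z up, the work surface at z = 0. Lengths are in m, angles in rad, forces in N, time in s.
With the tool pointing down it reaches from about 0.325 to 0.775 m from the base axis. Payload 9.3 kg.
Tool frame: the origin (TCP) lies midway between the tips of the shut fingers; the grasp point (between the pads) lies arm.pinch_z behind it (arm.pinch_z is the distance from the TCP to the grasp point, in m); z points along the fingers, y is the direction in which the jaws open and shut (so a half turn about z gives the same grasp; the last joint's range is limited). The gripper opens to 85 mm and grips with 20 to 120 N. Pads are 22 mm wide; open, the fingers measure 114 mm over their backs; the gripper's body (76 mm by 85 mm) begins 54 mm behind the grasp point. The pads swing forward as they close: fully open they stand 13 mm farther back than shut.
Start: joints at [-1.344, 0.259, 0.021, 1.334, 0, 1.418], TCP at [0.204, -0.511, 0.231] pointing down, gripper open.
Joint ranges: [-3.04, 3.04], [-0.91, 1.82], [-1.04, 1.36], [-1.92, 1.95], [-1.52, 1.45], [-3.14, 3.14]. Speed limits (rad/s): [2.22, 2.22, 2.79, 3.14, 3.14, 3.14].

INTERFACE

Orientations are given as a 3x3 rotation matrix whose columns are the frame's x, y, z axes.
In Python, from cell import arm, optics gives the robot as it stands.
- The arm moves only by the tool move_arm, never from a script. Its argument "moves" is a list of rows, each an object with "offset": the shift along the tool's x, y, z in m, a list of three; "spin": the turn about the tool's z in degrees; "hand": the gripper's target within -1 to 1 (fully open at 1, half-way at 0, shut at -1). A call has 1 to 5 rows; each row is the pose to reach, as a shift and turn from the pose commanded when the call began, along the tool's axes at that moment; what a row does not reach only later rows make up. A row lasts 1/10 s, in which the tool goes at most 50 mm and 8.59 degrees, less where a joint would pass 70% of its speed; a pose out of reach is approached as far as the arm can. A call with a gripper value outside its range is refused whole. The fingers move at their own pace and stop on an object; "newtons" is the grip in N (left out, the last holds). Time passes only in rows, so rows that repeat a pose let the fingers close. It gives the time, the measured TCP pose, the force and the opening at its end, in the units of the state.
- arm.get_obs(): the state, without advancing time (a new reading comes with each control period).
- optics.grab_frame(name): name is "scene" or "top"; returns a dict with "pixels" (384x512x3 uint8, blue, green, red), "fx", "fy", "cx", "cy" (pixels), "rvec" (rotation vector, rad) and "tvec" (3), from world to camera coordinates, as OpenCV has them. Camera axes: x right, y down, z forward; pixel columns grow to the right and rows downward; lengths in m; the calibration is good to about 2 mm. A picture is of the moment at which its call begins. There is no depth.
- arm.sign_off(): hands the job in, once; it reports no verdict.
Trained networks look in the newest picture that a camera, given by its name, has taken for a name from the list of things; names that differ only in an ending like _2 or _b are one class to them, and where a whole thing is asked for, a point or a joint stands for the part that bears it (a point fixed in the world has none). Each returns a list of dicts, best first, with "conf" (0 to 1); they miss things now and then, are a little off and sometimes report something else, mostly with a low value. They report only what shows in the picture. A call takes as long as a camera call.
- optics.trace(camera, query): "pixels" (384x512 bool, what is visible of it).
- optics.pinpoint(camera, query): "position" ([x, y, z] in m, in the coordinates of the camera as it stood for that picture, good to about 4 mm: a listed point, or the origin of a listed thing).
The state is a dict: "time_s": time; "joints": joint angles; "qvel": joint speeds; "effort": joint torques, N m; "tool_pos": TCP position; "orientation": TCP orientation; "ft_force": force on the tool from outside, world axes, zero at the start; "ft_torque": the same for the moment, N m; "grip_width": finger opening in m.
Only numpy, scipy, OpenCV 4.12 (cv2) and the standard library are available. Lean on these libraries where they do the work, as an engineer would, in place of code of your own. Each camera call takes 0.05 s, during which the arm holds its last target.

## Working session

There is one attempt and no reset: what is moved stays moved. The work goes in short steps, Python scripts to look and compute and a tool call to move; the robot and the scene stay as the last step left them, time stands still between calls to the robot, and variables do not carry over. Pictures are saved under pics/ and viewed, and the job is handed in when it is done.

Besides the shell and the picture viewer there is one more tool, called after "Emit:" by a JSON object that holds its "fn" and its "kwargs", one argument or row to a line. move_arm: Moves the arm, as the interface text tells. Its arguments: {"type":"object","properties":{"moves":{"type":"array","items":{"type":"object","properties":{"offset":{"type":"array","items":{"type":"number"}},"spin":{"type":"number"},"hand":{"type":"number"}}}},"newtons":{"type":"number"}},"required":["moves"]}

```bash
ls; mkdir -p pics; cat > h.py <<'E'
import numpy as np, cv2
from cell import arm, optics
def grab(n,f=None):
    r=optics.grab_frame(n)
    if f: cv2.imwrite('pics/'+f,np.asarray(r['pixels']))
    return r
def cam2w(r,p):
    R,_=cv2.Rodrigues(np.array(r['rvec'],float)); return R.T@(np.array(p,float)-np.array(r['tvec'],float).ravel())
def proj(r,P):
    K=np.array([[r['fx'],0,r['cx']],[0,r['fy'],r['cy']],[0,0,1]],float)
    return cv2.projectPoints(np.array(P,float).reshape(-1,3),np.array(r['rvec'],float),np.array(r['tvec'],float),K,None)[0].reshape(-1,2)
def ray(r,px,z):
    R,_=cv2.Rodrigues(np.array(r['rvec'],float)); c=-R.T@np.array(r['tvec'],float).ravel()
    d=R.T@np.array([(px[0]-r['cx'])/r['fx'],(px[1]-r['cy'])/r['fy'],1.]); return c+d*(z-c[2])/d[2]
E
python3 - <<'E'
from h import *
np.set_printoptions(precision=4,suppress=True)
a=grab('scene','s0.png');b=grab('top','t0.png')
for n,r in(('scene',a),('top',b)):
    print(n,r['fx'],cam2w(r,[0,0,0]))
    for q in ['panel_mid','stand_mouth','stand','lever_l_hinge','lever_r_hinge','lever_l_grip','lever_r_grip','dark_panel_mid','mallet','chisel','finial','glue_pot','offcut','wax']:
        try: print(q,[(np.round(cam2w(r,d['position']),4).tolist(),round(d['conf'],2)) for d in optics.pinpoint(n,q)[:2]])
        except Exception as e: print(q,e)
o=arm.get_obs();print(o);print(arm.pinch_z,[x for x in dir(arm) if x[0]!='_'])
E
```

```text
pics
scene 375.05440808728065 [1.1804 0.3789 0.9245]
panel_mid [([0.5793, 0.2522, 0.0653], 0.93)]
stand_mouth [([0.5429, -0.179, 0.1327], 0.55)]
stand [([0.5416, -0.1788, 0.0023], 0.58)]
lever_l_hinge [([0.532, -0.0801, 0.1624], 0.86)]
lever_r_hinge [([0.5406, -0.1814, 0.0042], 0.6)]
lever_l_grip [([0.5248, -0.0365, 0.2223], 0.5)]
lever_r_grip [([0.5608, -0.3081, 0.2267], 0.53)]
dark_panel_mid []
mallet [([0.7777, 0.0321, 0.0013], 0.55)]
chisel [([0.383, 0.1028, -0.0003], 0.56)]
finial [([0.7274, 0.2085, -0.0031], 0.49), ([0.5567, -0.271, 0.1577], 0.38)]
glue_pot [([0.7309, -0.3696, 0.0007], 0.8)]
offcut [([0.3944, -0.3574, 0.0049], 0.63)]
wax [([0.4087, 0.3728, -0.0008], 0.77), ([0.3947, -0.3566, 0.0055], 0.56)]
top 433.04729247495544 [ 0.4708 -0.0111  1.4994]
panel_mid [([0.5799, 0.2512, 0.0666], 0.67)]
stand_mouth [([0.5469, -0.1786, 0.1313], 0.68)]
stand [([0.5484, -0.173, 0.0014], 0.61), ([0.7765, 0.032, -0.0], 0.24)]
lever_l_hinge [([0.5299, -0.0799, 0.1526], 0.87)]
lever_r_hinge [([0.5563, -0.2753, 0.1551], 0.79)]
lever_l_grip [([0.3911, -0.3561, 0.0019], 0.66), ([0.5239, -0.0
[... 375 characters left out ...]
3, 0.0002], 0.85)]
offcut [([0.3912, -0.3574, 0.0014], 0.61)]
wax [([0.4106, 0.3721, 0.001], 0.67)]
{'time_s': 1.5, 'joints': array([-1.3436,  0.2586,  0.0215,  1.3337,  0.    ,  1.4182]), 'qvel': array([-0.0007, -0.0007,  0.0008,  0.0002, -0.0001, -0.0007]), 'effort': array([  0.0029, -55.5381,  34.4728,   0.0015,  -0.    ,  -0.    ]), 'tool_pos': array([ 0.2039, -0.5108,  0.2313]), 'orientation': array([[ 0.9287,  0.3707,  0.    ],
       [ 0.3707, -0.9287,  0.    ],
       [ 0.    , -0.    , -1.    ]]), 'ft_force': array([ 0.4491, -0.2857, -0.766 ]), 'ft_torque': array([-0.02  , -0.0039,  0.0286]), 'grip_width': 0.08527009505539841}
0.0187 ['MotionError', 'get_obs', 'pinch_z', 'sign_off']
```

View pictures.

View pics/s0.png

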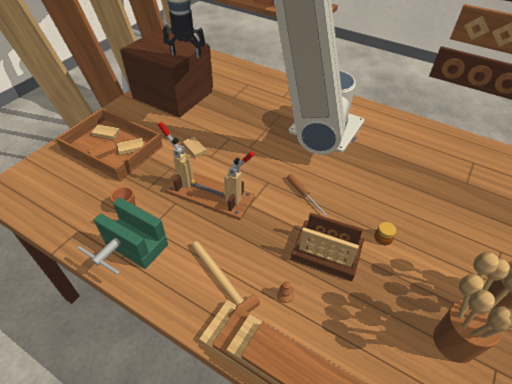

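View pics/t0.png

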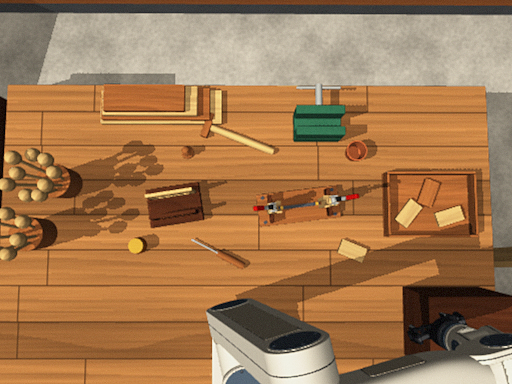

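```bash
python3 - <<'E'
from h import *
np.set_printoptions(precision=4,suppress=True)
a=grab('scene');b=grab('top')
import pickle
M={}
for n,r in(('scene',a),('top',b)):
    for q in ['panel_mid','stand','lever_l','lever_r','dark_panel_mid']:
        t=optics.trace(n,q)
        print(n,q,[(round(d['conf'],2),int(np.sum(d['pixels'])),cv2.boundingRect(np.array(d['pixels'],np.uint8))) for d in t[:3]])
        M[n,q]=t
pickle.dump((a,b,M),open('m.pkl','wb'))
A=a['pixels'];B=b['pixels']
def crop(I,x,y,w,h,s): return cv2.resize(I[y:y+h,x:x+w],None,fx=s,fy=s,interpolation=cv2.INTER_CUBIC)
cv2.imwrite('pics/c1.png',np.hstack([crop(A,285,205,95,75,4),crop(A,150,115,110,105,4)[:300]]))
cv2.imwrite('pics/c2.png',np.vstack([crop(B,135,170,90,60,5)[:, :450],]))
cv2.imwrite('pics/c3.png',crop(B,240,175,130,60,6))
E
```

```text
scene panel_mid [(0.79, 1325, (299, 228, 60, 38))]
scene stand [(0.78, 3440, (157, 122, 98, 98)), (0.57, 294, (110, 186, 25, 18)), (0.38, 165, (289, 176, 20, 20))]
scene lever_l [(0.6, 174, (158, 122, 24, 29)), (0.5, 151, (232, 151, 22, 19))]
scene lever_r [(0.6, 174, (158, 122, 24, 29)), (0.5, 151, (232, 151, 22, 19))]
scene dark_panel_mid [(0.59, 956, (307, 213, 55, 32)), (0.45, 123, (159, 123, 21, 27))]
top panel_mid [(0.75, 315, (145, 187, 50, 12)), (0.55, 2718, (254, 185, 105, 41))]
top stand [(0.88, 2797, (253, 185, 107, 41))]
top lever_l [(0.44, 83, (254, 204, 22, 5))]
top lever_r [(0.44, 83, (254, 204, 22, 5))]
top dark_panel_mid [(0.5, 223, (150, 209, 48, 10))]
```

View pics/c1.png

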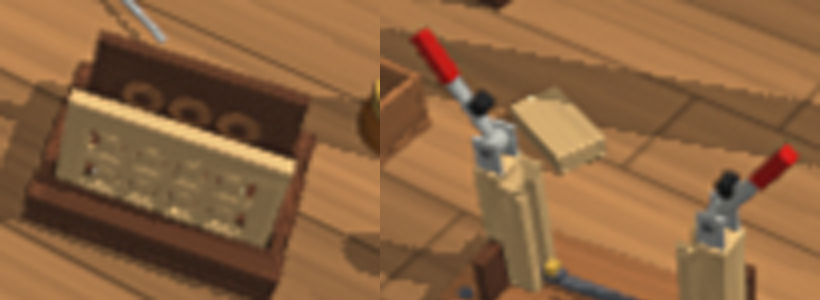

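View pics/c2.png

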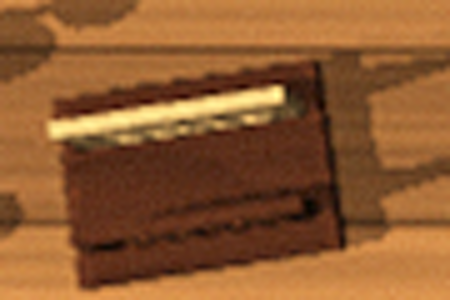

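View pics/c3.png

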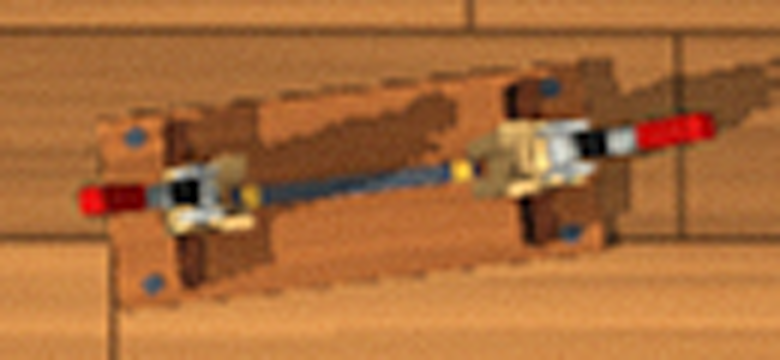

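```bash
python3 - <<'E'
from h import *
import pickle
np.set_printoptions(precision=4,suppress=True)
a,b,M=pickle.load(open('m.pkl','rb'))
B=b['pixels'].astype(int)
# bolts
px=[(135,138),(550,88),(153,284),(571,232)]
P=[ray(b,((u+.5)/6-.5+240,(v+.5)/6-.5+175),0.014) for u,v in px]
print(np.array(P),np.mean(P,0)); 
d=(P[0]-P[1]+P[2]-P[3]); print('yaw',np.arctan2(-d[0],d[1]), np.linalg.norm(d)/2)
# panel in top
w=np.clip((B[...,0]-100)/60.,0,1)*((B[...,2]>150));m=np.array(M['top','panel_mid'][0]['pixels'],np.uint8)
m=cv2.dilate(m,np.ones((3,3)));w=w*m
ys,xs=np.nonzero(w>0.3)
W=np.array([ray(b,(x,y),0.12) for x,y in zip(xs,ys)])
r=cv2.minAreaRect(np.c_[W[:,0],W[:,1]].astype(np.float32)*1000)
print(len(xs),'rect',r,W.mean(0))
c=W[:,:2]-W[:,:2].mean(0);u,s,v=np.linalg.svd(c,full_matrices=False);d=v[0]*np.sign(v[0][1]);print('yaw',np.arctan2(-d[0],d[1]),np.ptp(c@d),np.std(c@d)*12**.5,np.std(c@v[1])*12**.5)
# scene corners
A=a['pixels']
for u,v in [(71,95),(295,167)]:
    p=((u+.5)/4-.5+285,(v+.5)/4-.5+205);print('scene corner',p,ray(a,p,0.12))
# overlay scene check
for yaw in [d]:pass
E
```

```text
[[ 0.5714 -0.0521  0.014 ]
 [ 0.6003 -0.2906  0.014 ]
 [ 0.488  -0.0622  0.014 ]
 [ 0.5177 -0.3014  0.014 ]] [ 0.5443 -0.1766  0.014 ]
yaw 0.12207629000430997 0.24060577805405164
90 rect ((581.6668090820312, 252.56471252441406), (6.331291198730469, 145.28160095214844), 9.561962127685547) [0.5814 0.2538 0.12  ]
yaw 0.16091725818249505 0.1452695176227265 0.14778391450555622 0.006193635594840438
scene corner (302.375, 228.375) [0.5931 0.178  0.12  ]
scene corner (358.375, 246.375) [0.5683 0.3263 0.12  ]
```

```bash
cat >> h.py <<'E'
def go(x,y,z,phi=None,o=None):
    o=o or arm.get_obs(); R=np.array(o['orientation']);p=np.array(o['tool_pos'])
    d=R.T@(np.array([x,y,z])-p); ph=np.degrees(np.arctan2(R[1,0],R[0,0]))
    print('t %.2f'%o['time_s'],'pos',np.round(p,4),'phi %.2f'%ph,'tilt',np.round(R[:,2],4),'| offset',np.round(d,4).tolist(),'spin',None if phi is None else round(-((phi-ph+180)%360-180),2))
E
python3 - <<'E'
from h import *
go(.58,.252,.30,99.33)
E
```

```text
t 2.10 pos [ 0.2039 -0.5108  0.2313] phi 21.76 tilt [-0.  0. -1.] | offset [0.6321, -0.569, -0.0687] spin -77.57
```

Emit:
{"fn": "move_arm", "kwargs": {
  "moves": [
    {"offset":[0.6321,-0.569,-0.0687],"spin":-77.6,"hand":0.1},
    {"offset":[0.6321,-0.569,-0.0687],"spin":-77.6,"hand":0.1},
    {"offset":[0.6321,-0.569,-0.0687],"spin":-77.6,"hand":0.1},
    {"offset":[0.6321,-0.569,-0.0687],"spin":-77.6,"hand":0.1},
    {"offset":[0.6321,-0.569,-0.0687],"spin":-77.6,"hand":0.1}
  ]
}}

```text
time_s: 2.6
tool_pos: [0.3144, -0.2855, 0.2517]
orientation: [[0.422, 0.907, 0.0], [0.907, -0.422, -0.0], [-0.0, 0.001, -1.0]]
ft_force: [0.7, -0.6, 0.2]
grip_width: 0.047
```

```bash
python3 - <<'E'
from h import *
go(.58,.252,.28,99.33)
E
```

```text
t 2.60 pos [ 0.3144 -0.2855  0.2517] phi 65.05 tilt [ 4.e-04 -4.e-04 -1.e+00] | offset [0.5994, 0.014, -0.0284] spin -34.28
```

Emit:
{"fn": "move_arm", "kwargs": {
  "moves": [
    {"offset":[0.5994,0.014,-0.0284],"spin":-34.3,"hand":0.1},
    {"offset":[0.5994,0.014,-0.0284],"spin":-34.3,"hand":0.1},
    {"offset":[0.5994,0.014,-0.0284],"spin":-34.3,"hand":0.1},
    {"offset":[0.5994,0.014,-0.0284],"spin":-34.3,"hand":0.1},
    {"offset":[0.5994,0.014,-0.0284],"spin":-34.3,"hand":0.1}
  ]
}}

```text
time_s: 3.1
tool_pos: [0.4264, -0.062, 0.2637]
orientation: [[-0.162, 0.987, 0.001], [0.987, 0.162, -0.0], [-0.001, 0.001, -1.0]]
ft_force: [0.2, -1.3, 0.1]
grip_width: 0.0468
```

```bash
python3 - <<'E'
from h import *
go(.58,.252,.25,99.33)
E
```

```text
t 3.10 pos [ 0.4264 -0.062   0.2637] phi 99.33 tilt [ 9.e-04 -4.e-04 -1.e+00] | offset [0.285, 0.2025, 0.0137] spin 0.0
```

Emit:
{"fn": "move_arm", "kwargs": {
  "moves": [
    {"offset":[0.285,0.2025,0.0137],"spin":0,"hand":0.1},
    {"offset":[0.285,0.2025,0.0137],"spin":0,"hand":0.1},
    {"offset":[0.285,0.2025,0.0137],"spin":0,"hand":0.1},
    {"offset":[0.285,0.2025,0.0137],"spin":0,"hand":0.1},
    {"offset":[0.285,0.2025,0.0137],"spin":0,"hand":0.1}
  ]
}}

```text
time_s: 3.6
tool_pos: [0.5374, 0.162, 0.2535]
orientation: [[-0.157, 0.988, 0.001], [0.988, 0.157, -0.0], [-0.0, 0.001, -1.0]]
ft_force: [1.8, -0.8, 0.1]
grip_width: 0.0469
```

```bash
python3 - <<'E'
from h import *
go(.58,.252,.16,99.33)
E
```

```text
t 3.60 pos [0.5374 0.162  0.2535] phi 99.05 tilt [ 5.e-04 -0.e+00 -1.e+00] | offset [0.0822, 0.0562, 0.0935] spin -0.28
```

Emit:
{"fn": "move_arm", "kwargs": {
  "moves": [
    {"offset":[0.0822,0.0562,0.05],"spin":-0.3,"hand":0.1},
    {"offset":[0.0822,0.0562,0.05],"spin":-0.3,"hand":0.1},
    {"offset":[0.0822,0.0562,0.0935],"spin":-0.3,"hand":0.1},
    {"offset":[0.0822,0.0562,0.0935],"spin":-0.3,"hand":0.1}
  ]
}}

```text
time_s: 4.0
tool_pos: [0.5768, 0.2507, 0.1534]
orientation: [[-0.164, 0.986, -0.01], [0.986, 0.164, -0.003], [-0.001, -0.011, -1.0]]
ft_force: [-1.4, -0.3, -0.1]
grip_width: 0.0468
```

```bash
python3 - <<'E'
from h import *
a=grab('scene','s1.png');b=grab('top','t1.png')
go(.58,.252,.091,99.33)
A=a['pixels'];B=b['pixels']
def crop(I,x,y,w,h,s): return cv2.resize(I[y:y+h,x:x+w],None,fx=s,fy=s,interpolation=cv2.INTER_CUBIC)
cv2.imwrite('pics/c4.png',np.hstack([crop(A,280,160,110,120,4)[:480,:440],crop(B,130,150,85,120,4)]))
E
```

```text
t 4.10 pos [0.5789 0.2494 0.1602] phi 99.35 tilt [-2.e-03 -8.e-04 -1.e+00] | offset [0.0024, 0.0017, 0.0692] spin 0.02
```

View pics/c4.png

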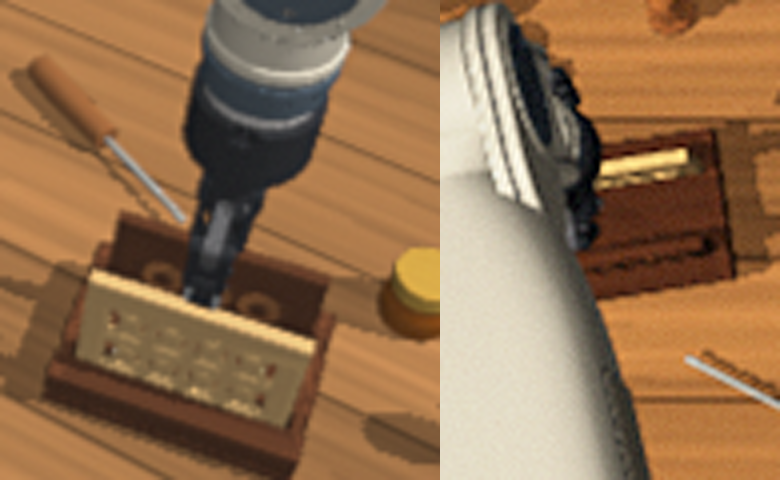

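```bash
python3 - <<'E'
from h import *
a=grab('scene');R=np.array(arm.get_obs()['orientation']);p=np.array(arm.get_obs()['tool_pos'])
for n,q in (('front tip',p+R[:,1]*.025-[0,0,-.006]),('back tip',p-R[:,1]*.025+[0,0,.006]),('panel top mid',[.58,.252,.12])):
    x=proj(a,q)[0];print(n,x,(x-[280,160])*4)
E
```

```text
front tip [329.41533891 232.72383239] [197.66135563 290.89532956]
back tip [334.3295781  218.20936128] [217.31831241 232.83744513]
panel top mid [329.90292493 236.98148985] [199.61169973 307.92595939]
```

Emit:
{"fn": "move_arm", "kwargs": {
  "moves": [
    {"offset":[0.0024,0.0017,0.02],"spin":0,"hand":0.1},
    {"offset":[0.0024,0.0017,0.038],"spin":0,"hand":0.1},
    {"offset":[0.0024,0.0017,0.056],"spin":0,"hand":0.1},
    {"offset":[0.0024,0.0017,0.0692],"spin":0,"hand":0.1},
    {"offset":[0.0024,0.0017,0.0692],"spin":0,"hand":0.1}
  ]
}}

```text
time_s: 4.65
tool_pos: [0.5808, 0.2515, 0.0913]
orientation: [[-0.161, 0.987, 0.0], [0.987, 0.161, -0.0], [-0.0, 0.0, -1.0]]
ft_force: [0.4, 0.4, 1.1]
grip_width: 0.0471
```

```bash
python3 - <<'E'
from h import *
go(.58,.252,.091,99.33)
print(arm.get_obs()['ft_force'])
E
```

```text
t 4.65 pos [0.5808 0.2515 0.0913] phi 99.26 tilt [ 1.e-04 -0.e+00 -1.e+00] | offset [0.0006, -0.0007, 0.0003] spin -0.07
[0.3997587  0.3511407  1.14093046]
```

Emit:
{"fn": "move_arm", "kwargs": {
  "moves": [
    {"offset":[0,0,0],"spin":0,"hand":-0.4},
    {"offset":[0,0,0],"spin":0,"hand":-0.7},
    {"offset":[0,0,0],"spin":0,"hand":-1},
    {"offset":[0,0,0],"spin":0,"hand":-1},
    {"offset":[0,0,0],"spin":0,"hand":-1}
  ],
  "newtons": 30
}}

```text
time_s: 5.15
tool_pos: [0.5815, 0.2525, 0.0921]
orientation: [[-0.162, 0.987, 0.002], [0.987, 0.162, 0.0], [-0.0, 0.002, -1.0]]
ft_force: [-0.1, -2.1, 6.0]
grip_width: 0.0095
```

Emit:
{"fn": "move_arm", "kwargs": {
  "moves": [
    {"offset":[0,0,-0.01],"spin":0,"hand":-1},
    {"offset":[0,0,-0.025],"spin":0,"hand":-1},
    {"offset":[0,0,-0.045],"spin":0,"hand":-1},
    {"offset":[0,0,-0.075],"spin":0,"hand":-1},
    {"offset":[0,0,-0.11],"spin":0,"hand":-1}
  ],
  "newtons": 40
}}

```text
time_s: 5.65
tool_pos: [0.58, 0.2523, 0.2014]
orientation: [[-0.162, 0.987, -0.002], [0.987, 0.162, -0.001], [-0.0, -0.002, -1.0]]
ft_force: [0.3, 0.3, -2.0]
grip_width: 0.0094
```

```bash
python3 - <<'E'
from h import *
a=grab('scene','s2.png');b=grab('top','t2.png')
go(.58,.252,.36,99.33)
print(arm.get_obs()['ft_force'],arm.get_obs()['grip_width'])
E
```

```text
t 5.75 pos [0.5822 0.253  0.2061] phi 99.35 tilt [ 0.007   0.0021 -1.    ] | offset [-0.0005, -0.0012, -0.1539] spin 0.02
[ 0.01027812  0.50606124 -1.86369318] 0.009058793210494617
```

View pics/s2.png

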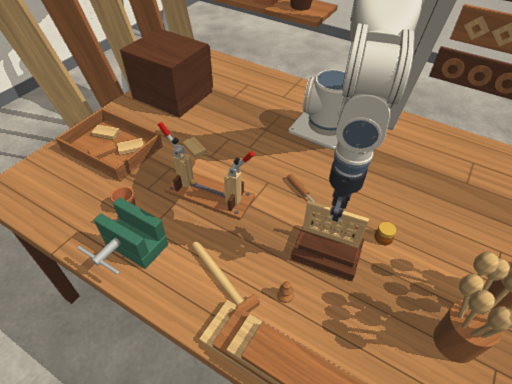

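Emit:
{"fn": "move_arm", "kwargs": {
  "moves": [
    {"offset":[0,0,-0.04],"spin":0,"hand":-1},
    {"offset":[0,0,-0.08],"spin":0,"hand":-1},
    {"offset":[0,0,-0.12],"spin":0,"hand":-1},
    {"offset":[0,0,-0.15],"spin":0,"hand":-1}
  ]
}}

```text
time_s: 6.15
tool_pos: [0.5804, 0.2525, 0.353]
orientation: [[-0.162, 0.987, 0.001], [0.987, 0.162, 0.0], [0.0, 0.001, -1.0]]
ft_force: [1.3, 0.1, -2.6]
grip_width: 0.0096
```

```bash
python3 - <<'E'
from h import *
go(.5445,-.1775,.36,97.1)
E
```

```text
t 6.15 pos [0.5804 0.2525 0.353 ] phi 99.34 tilt [ 1.e-03  4.e-04 -1.e+00] | offset [-0.4184, -0.1052, -0.0072] spin 2.24
```

Emit:
{"fn": "move_arm", "kwargs": {
  "moves": [
    {"offset":[-0.02,-0.005,-0.007],"spin":0,"hand":-1},
    {"offset":[-0.055,-0.014,-0.007],"spin":0,"hand":-1},
    {"offset":[-0.095,-0.024,-0.007],"spin":1,"hand":-1},
    {"offset":[-0.135,-0.034,-0.007],"spin":1,"hand":-1},
    {"offset":[-0.175,-0.044,-0.007],"spin":2.2,"hand":-1}
  ]
}}

```text
time_s: 6.65
tool_pos: [0.5651, 0.0713, 0.3573]
orientation: [[-0.125, 0.992, -0.001], [0.992, 0.125, 0.0], [0.0, -0.001, -1.0]]
ft_force: [0.2, 0.5, -1.8]
grip_width: 0.0093
```

```bash
python3 - <<'E'
from h import *
go(.5445,-.1775,.36,97.1)
E
```

```text
t 6.65 pos [0.5651 0.0713 0.3573] phi 97.16 tilt [-1.1e-03  1.0e-04 -1.0e+00] | offset [-0.2443, -0.0514, -0.0027] spin 0.06
```

Emit:
{"fn": "move_arm", "kwargs": {
  "moves": [
    {"offset":[-0.04,-0.008,-0.003],"spin":0,"hand":-1},
    {"offset":[-0.085,-0.018,-0.003],"spin":0,"hand":-1},
    {"offset":[-0.13,-0.027,-0.003],"spin":0,"hand":-1},
    {"offset":[-0.175,-0.037,-0.003],"spin":0,"hand":-1},
    {"offset":[-0.215,-0.045,-0.003],"spin":0,"hand":-1}
  ]
}}

```text
time_s: 7.15
tool_pos: [0.547, -0.1482, 0.3604]
orientation: [[-0.124, 0.992, -0.001], [0.992, 0.124, 0.0], [0.0, -0.001, -1.0]]
ft_force: [1.1, 0.6, -1.7]
grip_width: 0.0095
```

```bash
python3 - <<'E'
from h import *
go(.5445,-.1775,.36,97.1)
E
```

```text
t 7.15 pos [ 0.547  -0.1482  0.3604] phi 97.11 tilt [-9.e-04  3.e-04 -1.e+00] | offset [-0.0287, -0.0061, 0.0004] spin 0.01
```

Emit:
{"fn": "move_arm", "kwargs": {
  "moves": [
    {"offset":[-0.0287,-0.0061,0],"spin":0,"hand":-1},
    {"offset":[-0.0287,-0.0061,0.03],"spin":0,"hand":-1},
    {"offset":[-0.0287,-0.0061,0.07],"spin":0,"hand":-1},
    {"offset":[-0.0287,-0.0061,0.1],"spin":0,"hand":-1},
    {"offset":[-0.0287,-0.0061,0.1],"spin":0,"hand":-1}
  ]
}}

```text
time_s: 7.65
tool_pos: [0.5434, -0.1747, 0.2565]
orientation: [[-0.124, 0.992, -0.007], [0.992, 0.124, 0.004], [0.005, -0.007, -1.0]]
ft_force: [-0.6, 0.4, -2.4]
grip_width: 0.0092
```

```bash
python3 - <<'E'
from h import *
import pickle
a=grab('scene','s3.png');b=grab('top','t3.png')
pickle.dump((a,b),open('m3.pkl','wb'))
go(.5445,-.1775,.36,97.1)
for n,r in(('scene',a),('top',b)):
    for q in ['panel_mid','stand_mouth','stand','lever_l_hinge','lever_r_hinge']:
        print(n,q,[(np.round(cam2w(r,d['position']),4).tolist(),round(d['conf'],2)) for d in optics.pinpoint(n,q)[:2]])
A=a['pixels'];B=b['pixels']
def crop(I,x,y,w,h,s): return cv2.resize(I[y:y+h,x:x+w],None,fx=s,fy=s,interpolation=cv2.INTER_CUBIC)
cv2.imwrite('pics/c5.png',crop(A,150,95,120,120,5)[:600])
cv2.imwrite('pics/c6.png',crop(B,240,165,130,70,6))
E
```

```text
t 7.75 pos [ 0.5451 -0.1754  0.2613] phi 97.14 tilt [-6.e-04  3.e-04 -1.e+00] | offset [-0.0019, -0.001, -0.0987] spin 0.04
scene panel_mid [([0.5436, -0.1763, 0.2304], 0.87)]
scene stand_mouth [([0.5433, -0.1766, 0.1361], 0.82)]
scene stand [([0.5425, -0.179, 0.006], 0.96)]
scene lever_l_hinge [([0.5313, -0.082, 0.1606], 0.88)]
scene lever_r_hinge [([0.5563, -0.2718, 0.1578], 0.96)]
top panel_mid [([0.5419, -0.1778, 0.2348], 0.64)]
top stand_mouth [([0.5455, -0.1771, 0.132], 0.56), ([0.5424, -0.1724, 0.0021], 0.26)]
top stand [([0.5452, -0.1755, 0.0012], 0.94)]
top lever_l_hinge [([0.532, -0.0827, 0.1536], 0.83)]
top lever_r_hinge []
```

View pics/c5.png

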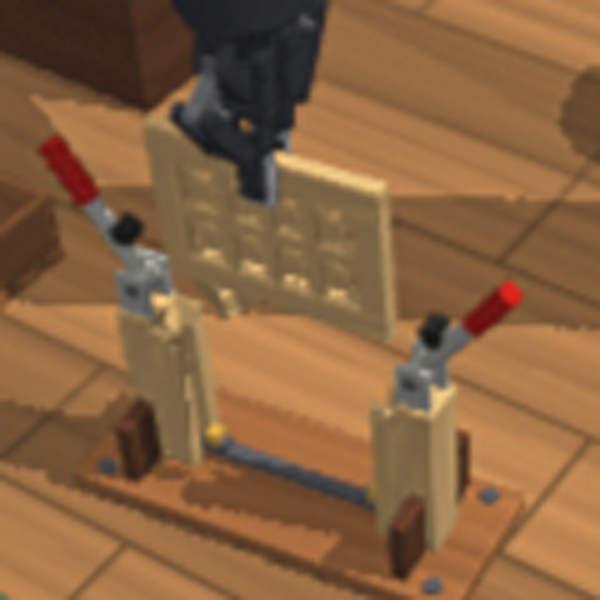

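View pics/c6.png

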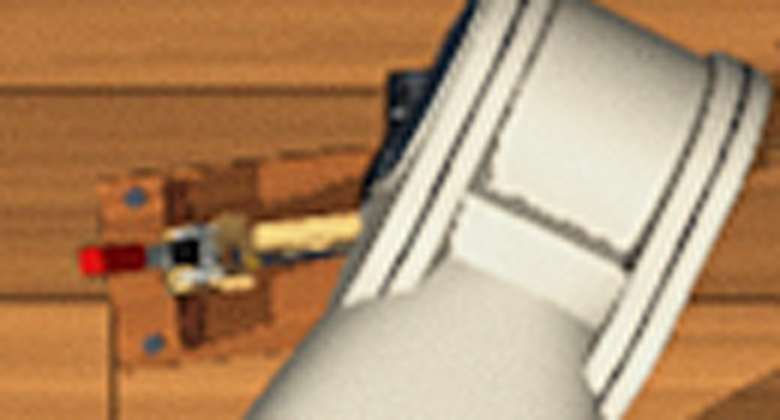

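Emit:
{"fn": "move_arm", "kwargs": {
  "moves": [
    {"offset":[-0.001,-0.0,0.012],"spin":0,"hand":-1},
    {"offset":[-0.001,-0.0,0.024],"spin":0,"hand":-1},
    {"offset":[-0.001,-0.0,0.036],"spin":0,"hand":-1},
    {"offset":[-0.001,-0.0,0.046],"spin":0,"hand":-1},
    {"offset":[-0.001,-0.0,0.054],"spin":0,"hand":-1}
  ]
}}

```text
time_s: 8.75
tool_pos: [0.5451, -0.1764, 0.2053]
orientation: [[-0.124, 0.992, -0.001], [0.992, 0.124, 0.001], [0.001, -0.001, -1.0]]
ft_force: [0.8, -1.2, -3.1]
grip_width: 0.0094
```

```bash
python3 - <<'E'
from h import *
import pickle
a=grab('scene','s4.png');b=grab('top','t4.png')
go(.545,-.176,.121,97.3)
o=arm.get_obs();print(o['ft_force'],o['ft_torque'])
A=a['pixels'];B=b['pixels']
def crop(I,x,y,w,h,s): return cv2.resize(I[y:y+h,x:x+w],None,fx=s,fy=s,interpolation=cv2.INTER_CUBIC)
cv2.imwrite('pics/c7.png',np.vstack([crop(A,150,115,120,75,5),crop(B,250,185,100,35,6)]))
E
```

```text
t 8.85 pos [ 0.5449 -0.1763  0.2053] phi 97.13 tilt [-0.0019  0.001  -1.    ] | offset [0.0002, 0.0003, 0.0843] spin -0.17
[-0.38957387  0.05556734 -2.15273368] [-0.00257443 -0.01182635  0.02378735]
```

View pics/c7.png

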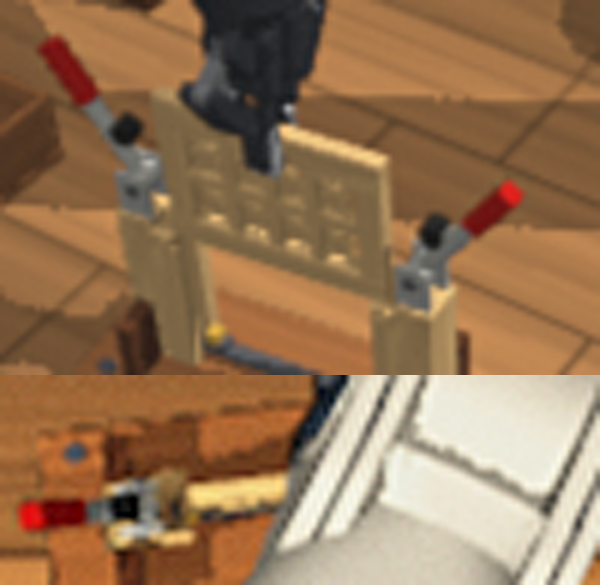

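Emit:
{"fn": "move_arm", "kwargs": {
  "moves": [
    {"offset":[0,0,0.005],"spin":-0.1,"hand":-1},
    {"offset":[0,0,0.01],"spin":-0.1,"hand":-1},
    {"offset":[0,0,0.015],"spin":-0.1,"hand":-1}
  ]
}}

```text
time_s: 9.15
tool_pos: [0.5455, -0.1766, 0.1916]
orientation: [[-0.126, 0.992, 0.0], [0.992, 0.126, -0.0], [-0.0, 0.0, -1.0]]
ft_force: [-0.2, 0.2, -2.7]
grip_width: 0.0091
```

```bash
python3 - <<'E'
from h import *
go(.545,-.176,.121,97.3)
o=arm.get_obs();print(o['ft_force'],o['ft_torque'])
E
```

```text
t 9.15 pos [ 0.5455 -0.1766  0.1916] phi 97.23 tilt [ 5.e-04 -2.e-04 -1.e+00] | offset [0.0007, -0.0005, 0.0706] spin -0.07
[-0.21790449  0.15506907 -2.71933971] [ 0.03603379 -0.00506526 -0.00153728]
```

Emit:
{"fn": "move_arm", "kwargs": {
  "moves": [
    {"offset":[0,0,0.006],"spin":0,"hand":-1},
    {"offset":[0,0,0.013],"spin":0,"hand":-1},
    {"offset":[0,0,0.02],"spin":0,"hand":-1},
    {"offset":[0,0,0.027],"spin":0,"hand":-1}
  ]
}}

```text
time_s: 9.55
tool_pos: [0.5453, -0.1765, 0.1641]
orientation: [[-0.126, 0.992, -0.0], [0.992, 0.126, 0.0], [0.0, -0.0, -1.0]]
ft_force: [0.1, -0.2, -2.6]
grip_width: 0.0092
```

```bash
python3 - <<'E'
from h import *
go(.545,-.176,.121,97.3)
o=arm.get_obs();print(o['ft_force'],o['ft_torque'])
E
```

```text
t 9.55 pos [ 0.5453 -0.1765  0.1641] phi 97.23 tilt [-2.e-04  1.e-04 -1.e+00] | offset [0.0005, -0.0003, 0.0431] spin -0.07
[ 0.10818343 -0.15411642 -2.5913592 ] [ 0.0128578   0.03392963 -0.02763357]
```

Sliding freely (no added force). Continue to just above the feet.

Emit:
{"fn": "move_arm", "kwargs": {
  "moves": [
    {"offset":[0,0,0.008],"spin":0,"hand":-1},
    {"offset":[0,0,0.016],"spin":0,"hand":-1},
    {"offset":[0,0,0.024],"spin":0,"hand":-1},
    {"offset":[0,0,0.032],"spin":0,"hand":-1},
    {"offset":[0,0,0.037],"spin":0,"hand":-1}
  ]
}}

```text
time_s: 10.05
tool_pos: [0.5452, -0.1764, 0.1268]
orientation: [[-0.126, 0.992, -0.001], [0.992, 0.126, 0.0], [0.0, -0.001, -1.0]]
ft_force: [-0.1, 0.5, -2.5]
grip_width: 0.0093
```

Emit:
{"fn": "move_arm", "kwargs": {
  "moves": [
    {"offset":[0,0,0.002],"spin":0,"hand":-1},
    {"offset":[0,0,0.004],"spin":0,"hand":-1},
    {"offset":[0,0,0.0055],"spin":0,"hand":-1}
  ]
}}

```text
time_s: 10.35
tool_pos: [0.5455, -0.1766, 0.1223]
orientation: [[-0.126, 0.992, 0.0], [0.992, 0.126, -0.0], [-0.0, 0.0, -1.0]]
ft_force: [0.5, -0.6, -2.5]
grip_width: 0.0095
```

Emit:
{"fn": "move_arm", "kwargs": {
  "moves": [
    {"offset":[0,0,0.0008],"spin":0,"hand":-1},
    {"offset":[0,0,0.0016],"spin":0,"hand":-1}
  ]
}}

```text
time_s: 10.55
tool_pos: [0.5455, -0.1766, 0.121]
orientation: [[-0.126, 0.992, 0.001], [0.992, 0.126, -0.0], [-0.0, 0.001, -1.0]]
ft_force: [-0.3, 0.0, 0.6]
grip_width: 0.0092
```

```bash
python3 - <<'E'
from h import *
go(.545,-.176,.119,97.3)
o=arm.get_obs();print(o['ft_force'],o['ft_torque'])
E
```

```text
t 10.55 pos [ 0.5455 -0.1766  0.121 ] phi 97.23 tilt [ 6.e-04 -3.e-04 -1.e+00] | offset [0.0007, -0.0005, 0.002] spin -0.07
[-0.29392574  0.02054165  0.55939526] [0.05484446 0.17162556 0.03167067]
```

Emit:
{"fn": "move_arm", "kwargs": {
  "moves": [
    {"offset":[0,0,0],"spin":0,"hand":-0.6},
    {"offset":[0,0,0],"spin":0,"hand":-0.3},
    {"offset":[0,0,0],"spin":0,"hand":0},
    {"offset":[0,0,0],"spin":0,"hand":0}
  ]
}}

```text
time_s: 10.95
tool_pos: [0.5455, -0.1765, 0.1208]
orientation: [[-0.126, 0.992, 0.0], [0.992, 0.126, -0.0], [-0.0, 0.0, -1.0]]
ft_force: [-0.3, 0.4, 0.2]
grip_width: 0.0428
```

Emit:
{"fn": "move_arm", "kwargs": {
  "moves": [
    {"offset":[0,0,-0.01],"spin":0,"hand":0},
    {"offset":[0,0,-0.03],"spin":0,"hand":0},
    {"offset":[0,0,-0.07],"spin":0,"hand":0},
    {"offset":[0,0,-0.12],"spin":0,"hand":0},
    {"offset":[0,0,-0.17],"spin":0,"hand":-1}
  ]
}}

```text
time_s: 11.45
tool_pos: [0.5449, -0.1762, 0.2932]
orientation: [[-0.126, 0.992, 0.0], [0.992, 0.126, -0.0], [-0.0, 0.0, -1.0]]
ft_force: [0.5, -0.3, -0.6]
grip_width: 0.0291
```

```bash
python3 - <<'E'
from h import *
import pickle
a=grab('scene','s5.png');b=grab('top','t5.png')
go(.545,-.176,.32,97.3)
for n,r in(('scene',a),('top',b)):
    for q in ['panel_mid','stand_mouth','lever_l_hinge','lever_r_hinge','lever_l_grip','lever_r_grip']:
        print(n,q,[(np.round(cam2w(r,d['position']),4).tolist(),round(d['conf'],2)) for d in optics.pinpoint(n,q)[:2]])
A=a['pixels'];B=b['pixels']
def crop(I,x,y,w,h,s): return cv2.resize(I[y:y+h,x:x+w],None,fx=s,fy=s,interpolation=cv2.INTER_CUBIC)
cv2.imwrite('pics/c8.png',np.vstack([crop(A,150,115,120,75,5),crop(B,250,185,100,35,6)]))
E
```

```text
t 11.55 pos [ 0.5469 -0.1772  0.2985] phi 97.24 tilt [ 0.0101 -0.005  -0.9999] | offset [0.0013, -0.0015, -0.0215] spin -0.06
scene panel_mid [([0.5439, -0.1799, 0.0969], 0.85)]
scene stand_mouth []
scene lever_l_hinge [([0.5316, -0.0797, 0.1584], 0.72), ([0.5077, 0.2435, 0.0597], 0.34)]
scene lever_r_hinge [([0.5569, -0.2722, 0.1573], 0.68)]
scene lever_l_grip [([0.5261, -0.036, 0.2195], 0.46)]
scene lever_r_grip []
top panel_mid [([0.5455, -0.178, 0.1003], 0.48)]
top stand_mouth [([0.543, -0.1774, 0.1303], 0.9)]
top lever_l_hinge [([0.5337, -0.0794, 0.1538], 0.8)]
top lever_r_hinge [([0.3858, 0.0984, 0.0014], 0.69)]
top lever_l_grip [([0.527, -0.0369, 0.2239], 0.6), ([0.5437, -0.1716, 0.0046], 0.34)]
top lever_r_grip []
```

View pics/c8.png

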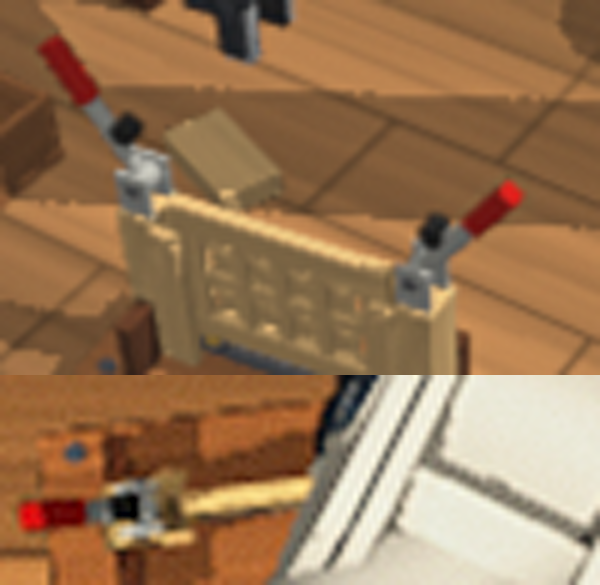

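```bash
cat >> h.py <<'E'
C=np.array([.5444,-.1772]);YAW=.127
ex=np.array([np.cos(YAW),np.sin(YAW)]);ey=np.array([-np.sin(YAW),np.cos(YAW)])
def lev(side,q,r=.08):
    al=q-.75;d=np.array([np.sin(al),np.cos(al)]);n=np.array([-np.cos(al),np.sin(al)])
    if al<0: return np.array([.102*d[0]+.007*n[0]-.011,.08*d[1]])
    return r*d+.007*n+np.array([-.011,0])
def iu(side,iu):
    s=1 if side=='l' else -1
    xy=C+ey*s*(.095-iu[0]); return np.array([xy[0],xy[1],.158+iu[1]])
def fromw(side):
    p=np.array(arm.get_obs()['tool_pos']);s=1 if side=='l' else -1
    v=p[:2]-C;return .095-s*(v@ey),p[2]-.158,v@ex
def rows(side,qs,r=.08):
    for q in qs:
        w=iu(side,lev(side,q,r));print('q',round(q,2),end=' ');go(*w,phi=90+np.degrees(YAW))
E
python3 - <<'E'
from h import *
print(iu('l',[-.092,.05]),fromw('l'))
go(*iu('l',[-.092,.13]),97.28)
go(*iu('l',[-.092,.05]),97.28)
E
```

```text
[0.52071479 0.00829396 0.208     ] (np.float64(0.09439800140291991), np.float64(0.13225355843154643), np.float64(0.0010064782325687825))
t 12.15 pos [ 0.5453 -0.1765  0.2903] phi 97.23 tilt [-7.e-04  3.e-04 -1.e+00] | offset [0.1864, -0.0011, 0.0023] spin -0.05
t 12.15 pos [ 0.5453 -0.1765  0.2903] phi 97.23 tilt [-7.e-04  3.e-04 -1.e+00] | offset [0.1864, -0.0011, 0.0823] spin -0.05
```

Emit:
{"fn": "move_arm", "kwargs": {
  "moves": [
    {"offset":[0.045,0,0],"spin":0,"hand":-1},
    {"offset":[0.09,0,0],"spin":0,"hand":-1},
    {"offset":[0.14,-0.001,0],"spin":0,"hand":-1},
    {"offset":[0.187,-0.001,0],"spin":0,"hand":-1},
    {"offset":[0.187,-0.001,0.03],"spin":0,"hand":-1}
  ]
}}

```text
time_s: 12.65
tool_pos: [0.5213, 0.0133, 0.2639]
orientation: [[-0.131, 0.991, 0.007], [0.991, 0.131, 0.0], [-0.001, 0.007, -1.0]]
ft_force: [1.8, -1.3, -0.1]
grip_width: -0.0
```

```bash
python3 - <<'E'
from h import *
a=grab('scene','s6.png')
b=grab('top','t6.png')
go(*iu('l',[-.092,.055]),97.28)
print(arm.get_obs()['grip_width'])
def crop(I,x,y,w,h,s): return cv2.resize(I[y:y+h,x:x+w],None,fx=s,fy=s,interpolation=cv2.INTER_CUBIC)
cv2.imwrite('pics/c9.png',crop(a['pixels'],150,85,150,110,5))
E
```

```text
t 12.75 pos [0.5194 0.0104 0.2582] phi 97.39 tilt [-4.2e-03  5.0e-04 -1.0e+00] | offset [-0.0023, 0.0013, 0.0452] spin 0.11
0.00014532351120795194
```

View pics/c9.png

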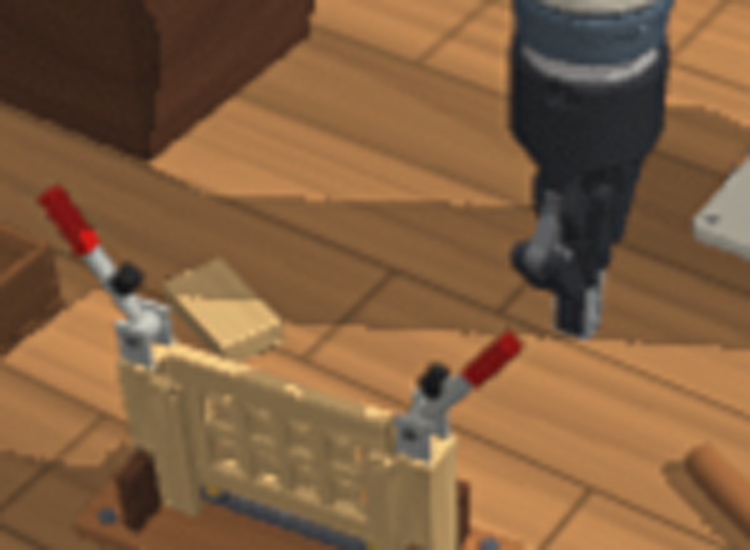

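Fingertip is outside the left lever (tip at about px (267,152), handle end at (253,153)). Descend.

Emit:
{"fn": "move_arm", "kwargs": {
  "moves": [
    {"offset":[0,0.001,0.02],"spin":0,"hand":-1},
    {"offset":[0,0.001,0.04],"spin":0,"hand":-1},
    {"offset":[0,0.001,0.045],"spin":0,"hand":-1}
  ]
}}

```text
time_s: 13.05
tool_pos: [0.5214, 0.0082, 0.2145]
orientation: [[-0.125, 0.992, -0.003], [0.992, 0.125, 0.0], [0.001, -0.003, -1.0]]
ft_force: [-0.3, 0.2, 0.6]
grip_width: -0.0002
```

```bash
python3 - <<'E'
from h import *
print(fromw('l'))
rows('l',[.12,.3,.45,.6,.75,.95,1.1])
E
```

```text
(np.float64(-0.09179123700391437), np.float64(0.056516218508097876), np.float64(0.0006413299917449723))
q 0.12 t 13.05 pos [0.5214 0.0082 0.2145] phi 97.16 tilt [-2.7e-03  3.0e-04 -1.0e+00] | offset [-0.015, -0.0006, -0.0081] spin -0.12
q 0.3 t 13.05 pos [0.5214 0.0082 0.2145] phi 97.16 tilt [-2.7e-03  3.0e-04 -1.0e+00] | offset [-0.0301, -0.0006, -0.0155] spin -0.12
q 0.45 t 13.05 pos [0.5214 0.0082 0.2145] phi 97.16 tilt [-2.7e-03  3.0e-04 -1.0e+00] | offset [-0.044, -0.0006, -0.0199] spin -0.12
q 0.6 t 13.05 pos [0.5214 0.0082 0.2145] phi 97.16 tilt [-2.7e-03  3.0e-04 -1.0e+00] | offset [-0.0586, -0.0006, -0.0226] spin -0.12
q 0.75 t 13.05 pos [0.5214 0.0082 0.2145] phi 97.16 tilt [-2.7e-03  3.0e-04 -1.0e+00] | offset [-0.0738, -0.0005, -0.0235] spin -0.12
q 0.95 t 13.05 pos [0.5214 0.0082 0.2145] phi 97.16 tilt [-2.7e-03  3.0e-04 -1.0e+00] | offset [-0.0898, -0.0005, -0.0233] spin -0.12
q 1.1 t 13.05 pos [0.5214 0.0082 0.2145] phi 97.16 tilt [-2.7e-03  3.0e-04 -1.0e+00] | offset [-0.1016, -0.0005, -0.0211] spin -0.12
```

Emit:
{"fn": "move_arm", "kwargs": {
  "moves": [
    {"offset":[-0.008,0,-0.005],"spin":0,"hand":-1},
    {"offset":[-0.016,0,-0.009],"spin":0,"hand":-1},
    {"offset":[-0.025,0,-0.014],"spin":0,"hand":-1},
    {"offset":[-0.034,0,-0.017],"spin":0,"hand":-1},
    {"offset":[-0.044,0,-0.02],"spin":0,"hand":-1}
  ]
}}

```text
time_s: 13.55
tool_pos: [0.528, -0.0347, 0.2382]
orientation: [[-0.126, 0.992, 0.003], [0.992, 0.126, 0.002], [0.001, 0.004, -1.0]]
ft_force: [-1.3, 6.9, 5.6]
grip_width: 0.0
```

```bash
python3 - <<'E'
from h import *
print(fromw('l'))
rows('l',[.6,.75,.9,1.05,1.2])
E
```

```text
(np.float64(-0.048391319581377074), np.float64(0.08016170104581669), np.float64(0.001822816183901201))
q 0.6 t 13.55 pos [ 0.528  -0.0347  0.2382] phi 97.25 tilt [ 0.0034  0.0017 -1.    ] | offset [-0.0152, -0.0018, 0.001] spin -0.02
q 0.75 t 13.55 pos [ 0.528  -0.0347  0.2382] phi 97.25 tilt [ 0.0034  0.0017 -1.    ] | offset [-0.0304, -0.0018, 0.0001] spin -0.02
q 0.9 t 13.55 pos [ 0.528  -0.0347  0.2382] phi 97.25 tilt [ 0.0034  0.0017 -1.    ] | offset [-0.0424, -0.0018, -0.0] spin -0.02
q 1.05 t 13.55 pos [ 0.528  -0.0347  0.2382] phi 97.25 tilt [ 0.0034  0.0017 -1.    ] | offset [-0.0543, -0.0018, 0.0016] spin -0.02
q 1.2 t 13.55 pos [ 0.528  -0.0347  0.2382] phi 97.25 tilt [ 0.0034  0.0017 -1.    ] | offset [-0.0659, -0.0018, 0.005] spin -0.02
```

Emit:
{"fn": "move_arm", "kwargs": {
  "moves": [
    {"offset":[-0.008,-0.001,0.001],"spin":0,"hand":-1},
    {"offset":[-0.016,-0.002,0.001],"spin":0,"hand":-1},
    {"offset":[-0.024,-0.002,0],"spin":0,"hand":-1},
    {"offset":[-0.032,-0.002,0],"spin":0,"hand":-1},
    {"offset":[-0.04,-0.002,0],"spin":0,"hand":-1}
  ]
}}

```text
time_s: 14.05
tool_pos: [0.5309, -0.0752, 0.2369]
orientation: [[-0.126, 0.992, 0.002], [0.992, 0.126, 0.0], [0.0, 0.002, -1.0]]
ft_force: [-0.2, 4.8, 4.2]
grip_width: -0.0001
```

```bash
python3 - <<'E'
from h import *
print(fromw('l'),arm.get_obs()['ft_force'])
rows('l',[.9,1.05,1.2,1.35,1.5,1.65,1.8])
a=grab('scene','s7.png')
def crop(I,x,y,w,h,s): return cv2.resize(I[y:y+h,x:x+w],None,fx=s,fy=s,interpolation=cv2.INTER_CUBIC)
cv2.imwrite('pics/c10.png',crop(a['pixels'],150,85,150,110,5))
E
```

```text
(np.float64(-0.007846927007236243), np.float64(0.07894107261800504), np.float64(-0.0005126675025594864)) [-0.18688555  4.79111779  4.23060458]
q 0.9 t 14.05 pos [ 0.5309 -0.0752  0.2369] phi 97.23 tilt [ 1.9e-03  3.0e-04 -1.0e+00] | offset [-0.0019, 0.0005, -0.0012] spin -0.05
q 1.05 t 14.05 pos [ 0.5309 -0.0752  0.2369] phi 97.23 tilt [ 1.9e-03  3.0e-04 -1.0e+00] | offset [-0.0138, 0.0005, 0.0004] spin -0.05
q 1.2 t 14.05 pos [ 0.5309 -0.0752  0.2369] phi 97.23 tilt [ 1.9e-03  3.0e-04 -1.0e+00] | offset [-0.0253, 0.0005, 0.0039] spin -0.05
q 1.35 t 14.05 pos [ 0.5309 -0.0752  0.2369] phi 97.23 tilt [ 1.9e-03  3.0e-04 -1.0e+00] | offset [-0.0362, 0.0005, 0.009] spin -0.05
q 1.5 t 14.05 pos [ 0.5309 -0.0752  0.2369] phi 97.23 tilt [ 1.9e-03  3.0e-04 -1.0e+00] | offset [-0.0463, 0.0005, 0.0156] spin -0.05
q 1.65 t 14.05 pos [ 0.5309 -0.0752  0.2369] phi 97.23 tilt [ 1.9e-03  3.0e-04 -1.0e+00] | offset [-0.0552, 0.0005, 0.0237] spin -0.05
q 1.8 t 14.05 pos [ 0.5309 -0.0752  0.2369] phi 97.23 tilt [ 1.9e-03  3.0e-04 -1.0e+00] | offset [-0.0628, 0.0005, 0.0331] spin -0.05
```

View pics/c10.png

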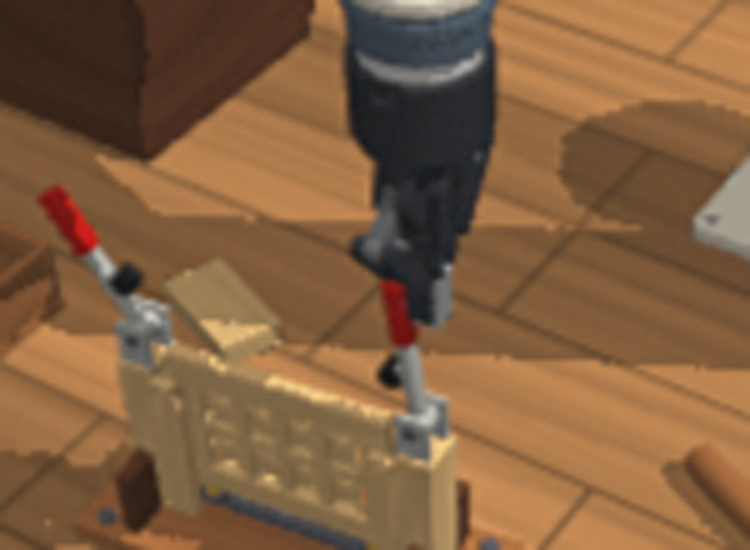

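Emit:
{"fn": "move_arm", "kwargs": {
  "moves": [
    {"offset":[-0.008,0,0],"spin":0,"hand":-1},
    {"offset":[-0.017,0,0.001],"spin":0,"hand":-1},
    {"offset":[-0.0255,0,0.004],"spin":0,"hand":-1},
    {"offset":[-0.032,0,0.007],"spin":0,"hand":-1},
    {"offset":[-0.038,0,0.01],"spin":0,"hand":-1}
  ]
}}

```text
time_s: 14.6
tool_pos: [0.5353, -0.1129, 0.2258]
orientation: [[-0.126, 0.992, 0.0], [0.992, 0.126, -0.0], [-0.0, 0.0, -1.0]]
ft_force: [-0.2, 3.7, 2.8]
grip_width: 0.0001
```

```bash
python3 - <<'E'
from h import *
print(fromw('l'),arm.get_obs()['ft_force'])
rows('l',[1.5,1.6,1.7,1.8,1.9])
E
```

```text
(np.float64(0.030049563368437823), np.float64(0.06781518359741404), np.float64(-0.000848841866731403)) [-0.18560947  3.73125521  2.78107706]
q 1.5 t 14.60 pos [ 0.5353 -0.1129  0.2258] phi 97.22 tilt [ 4.e-04 -2.e-04 -1.e+00] | offset [-0.0084, 0.0009, 0.0045] spin -0.06
q 1.6 t 14.60 pos [ 0.5353 -0.1129  0.2258] phi 97.22 tilt [ 4.e-04 -2.e-04 -1.e+00] | offset [-0.0144, 0.0009, 0.0098] spin -0.06
q 1.7 t 14.60 pos [ 0.5353 -0.1129  0.2258] phi 97.22 tilt [ 4.e-04 -2.e-04 -1.e+00] | offset [-0.0199, 0.0009, 0.0156] spin -0.06
q 1.8 t 14.60 pos [ 0.5353 -0.1129  0.2258] phi 97.22 tilt [ 4.e-04 -2.e-04 -1.e+00] | offset [-0.0249, 0.0009, 0.0219] spin -0.06
q 1.9 t 14.60 pos [ 0.5353 -0.1129  0.2258] phi 97.22 tilt [ 4.e-04 -2.e-04 -1.e+00] | offset [-0.0291, 0.0009, 0.0288] spin -0.06
```

Emit:
{"fn": "move_arm", "kwargs": {
  "moves": [
    {"offset":[-0.0084,0.001,0.0045],"spin":0,"hand":-1},
    {"offset":[-0.0144,0.001,0.01],"spin":0,"hand":-1},
    {"offset":[-0.02,0.001,0.0156],"spin":0,"hand":-1},
    {"offset":[-0.025,0.001,0.022],"spin":0,"hand":-1},
    {"offset":[-0.029,0.001,0.029],"spin":0,"hand":-1}
  ]
}}

```text
time_s: 15.1
tool_pos: [0.5398, -0.1418, 0.1963]
orientation: [[-0.125, 0.992, -0.0], [0.992, 0.125, -0.001], [-0.001, -0.0, -1.0]]
ft_force: [-4.2, -0.5, 5.0]
grip_width: 0.0001
```

```bash
python3 - <<'E'
from h import *
print(fromw('l'),arm.get_obs()['ft_force'])
rows('l',[1.9,1.95,2.0,2.05,2.1,2.15,2.2])
E
```

```text
(np.float64(0.05929672414721157), np.float64(0.03830320410094573), np.float64(-6.805694944669631e-05)) [-4.20552255 -0.48587023  5.04486373]
q 1.9 t 15.10 pos [ 0.5398 -0.1418  0.1963] phi 97.21 tilt [-0.     -0.0011 -1.    ] | offset [0.0001, 0.0001, -0.0008] spin -0.07
q 1.95 t 15.10 pos [ 0.5398 -0.1418  0.1963] phi 97.21 tilt [-0.     -0.0011 -1.    ] | offset [-0.0017, 0.0001, 0.0028] spin -0.07
q 2.0 t 15.10 pos [ 0.5398 -0.1418  0.1963] phi 97.21 tilt [-0.     -0.0011 -1.    ] | offset [-0.0034, 0.0001, 0.0064] spin -0.07
q 2.05 t 15.10 pos [ 0.5398 -0.1418  0.1963] phi 97.21 tilt [-0.     -0.0011 -1.    ] | offset [-0.0049, 0.0001, 0.0102] spin -0.07
q 2.1 t 15.10 pos [ 0.5398 -0.1418  0.1963] phi 97.21 tilt [-0.     -0.0011 -1.    ] | offset [-0.0062, 0.0001, 0.014] spin -0.07
q 2.15 t 15.10 pos [ 0.5398 -0.1418  0.1963] phi 97.21 tilt [-0.     -0.0011 -1.    ] | offset [-0.0073, 0.0001, 0.0178] spin -0.07
q 2.2 t 15.10 pos [ 0.5398 -0.1418  0.1963] phi 97.21 tilt [-0.     -0.0011 -1.    ] | offset [-0.0083, 0.0001, 0.0217] spin -0.07
```

Emit:
{"fn": "move_arm", "kwargs": {
  "moves": [
    {"offset":[-0.001,-0.0005,0.002],"spin":0,"hand":-1},
    {"offset":[-0.002,-0.0005,0.004],"spin":0,"hand":-1},
    {"offset":[-0.003,-0.0005,0.006],"spin":0,"hand":-1}
  ]
}}

```text
time_s: 15.4
tool_pos: [0.5401, -0.1446, 0.1908]
orientation: [[-0.126, 0.992, 0.001], [0.992, 0.126, -0.001], [-0.001, 0.001, -1.0]]
ft_force: [-1.9, -0.9, 5.2]
grip_width: 0.0
```

```bash
python3 - <<'E'
from h import *
print(fromw('l'),arm.get_obs()['ft_force'])
rows('l',[2.0,2.05,2.1,2.15,2.2])
E
```

```text
(np.float64(0.062118044475244244), np.float64(0.03282919579434626), np.float64(-0.00015535007525697986)) [-1.86851496 -0.89895466  5.19135778]
q 2.0 t 15.40 pos [ 0.5401 -0.1446  0.1908] phi 97.22 tilt [ 0.001  -0.0011 -1.    ] | offset [-0.0006, 0.0002, 0.001] spin -0.06
q 2.05 t 15.40 pos [ 0.5401 -0.1446  0.1908] phi 97.22 tilt [ 0.001  -0.0011 -1.    ] | offset [-0.0021, 0.0002, 0.0047] spin -0.06
q 2.1 t 15.40 pos [ 0.5401 -0.1446  0.1908] phi 97.22 tilt [ 0.001  -0.0011 -1.    ] | offset [-0.0034, 0.0002, 0.0085] spin -0.06
q 2.15 t 15.40 pos [ 0.5401 -0.1446  0.1908] phi 97.22 tilt [ 0.001  -0.0011 -1.    ] | offset [-0.0045, 0.0002, 0.0123] spin -0.06
q 2.2 t 15.40 pos [ 0.5401 -0.1446  0.1908] phi 97.22 tilt [ 0.001  -0.0011 -1.    ] | offset [-0.0054, 0.0001, 0.0162] spin -0.06
```

Emit:
{"fn": "move_arm", "kwargs": {
  "moves": [
    {"offset":[-0.0005,0,0.001],"spin":0,"hand":-1},
    {"offset":[-0.001,0,0.002],"spin":0,"hand":-1}
  ]
}}

```text
time_s: 15.6
tool_pos: [0.5402, -0.1455, 0.1889]
orientation: [[-0.126, 0.992, 0.001], [0.992, 0.126, -0.001], [-0.001, 0.001, -1.0]]
ft_force: [-1.6, -0.1, 4.9]
grip_width: -0.0
```

Emit:
{"fn": "move_arm", "kwargs": {
  "moves": [
    {"offset":[-0.0005,0,0.0008],"spin":0,"hand":-1},
    {"offset":[-0.0007,0,0.0016],"spin":0,"hand":-1}
  ]
}}

```text
time_s: 15.8
tool_pos: [0.5403, -0.1461, 0.1873]
orientation: [[-0.126, 0.992, 0.001], [0.992, 0.126, -0.001], [-0.001, 0.001, -1.0]]
ft_force: [-2.7, -1.3, 5.8]
grip_width: 0.0
```

Emit:
{"fn": "move_arm", "kwargs": {
  "moves": [
    {"offset":[-0.0003,0,0.0008],"spin":0,"hand":-1},
    {"offset":[-0.0006,0,0.0016],"spin":0,"hand":-1}
  ]
}}

```text
time_s: 16.0
tool_pos: [0.5403, -0.1468, 0.1857]
orientation: [[-0.126, 0.992, 0.001], [0.992, 0.126, -0.001], [-0.001, 0.001, -1.0]]
ft_force: [-2.2, -0.6, 4.8]
grip_width: 0.0001
```

Emit:
{"fn": "move_arm", "kwargs": {
  "moves": [
    {"offset":[-0.0003,0,0.0008],"spin":0,"hand":-1},
    {"offset":[-0.0006,0,0.0016],"spin":0,"hand":-1}
  ]
}}

```text
time_s: 16.2
tool_pos: [0.5404, -0.1474, 0.1842]
orientation: [[-0.126, 0.992, 0.001], [0.992, 0.126, -0.001], [-0.001, 0.001, -1.0]]
ft_force: [-1.4, -0.8, 6.2]
grip_width: 0.0001
```

Emit:
{"fn": "move_arm", "kwargs": {
  "moves": [
    {"offset":[-0.0003,0,0.0008],"spin":0,"hand":-1},
    {"offset":[-0.0005,0,0.0016],"spin":0,"hand":-1}
  ]
}}

```text
time_s: 16.4
tool_pos: [0.5405, -0.1479, 0.1826]
orientation: [[-0.126, 0.992, 0.001], [0.992, 0.126, -0.001], [-0.001, 0.001, -1.0]]
ft_force: [-1.8, -1.6, 5.2]
grip_width: 0.0003
```

Emit:
{"fn": "move_arm", "kwargs": {
  "moves": [
    {"offset":[-0.0003,0,0.0008],"spin":0,"hand":-1},
    {"offset":[-0.0005,0,0.0016],"spin":0,"hand":-1}
  ]
}}

```text
time_s: 16.6
tool_pos: [0.5405, -0.1484, 0.181]
orientation: [[-0.126, 0.992, 0.001], [0.992, 0.126, -0.001], [-0.001, 0.001, -1.0]]
ft_force: [-1.6, -0.3, 6.0]
grip_width: 0.0
```

Emit:
{"fn": "move_arm", "kwargs": {
  "moves": [
    {"offset":[-0.0002,0,0.0008],"spin":0,"hand":-1},
    {"offset":[-0.0004,0,0.0016],"spin":0,"hand":-1}
  ]
}}

```text
time_s: 16.8
tool_pos: [0.5406, -0.1489, 0.1794]
orientation: [[-0.126, 0.992, 0.001], [0.992, 0.126, -0.001], [-0.002, 0.001, -1.0]]
ft_force: [-2.3, -1.4, 5.1]
grip_width: 0.0002
```

Emit:
{"fn": "move_arm", "kwargs": {
  "moves": [
    {"offset":[-0.0002,0,0.0008],"spin":0,"hand":-1},
    {"offset":[-0.0004,0,0.0014],"spin":0,"hand":-1}
  ]
}}

```text
time_s: 17.0
tool_pos: [0.5406, -0.1492, 0.178]
orientation: [[-0.126, 0.992, 0.001], [0.992, 0.126, -0.001], [-0.002, 0.001, -1.0]]
ft_force: [-1.9, -1.1, 6.9]
grip_width: -0.0
```

Emit:
{"fn": "move_arm", "kwargs": {
  "moves": [
    {"offset":[-0.0001,0,0.0006],"spin":0,"hand":-1},
    {"offset":[-0.0003,0,0.0012],"spin":0,"hand":-1}
  ]
}}

```text
time_s: 17.2
tool_pos: [0.5407, -0.1496, 0.1768]
orientation: [[-0.126, 0.992, 0.001], [0.992, 0.126, -0.001], [-0.002, 0.001, -1.0]]
ft_force: [-2.2, -1.2, 7.4]
grip_width: 0.0
```

Emit:
{"fn": "move_arm", "kwargs": {
  "moves": [
    {"offset":[-0.0001,0,0.0006],"spin":0,"hand":-1},
    {"offset":[-0.0002,0,0.001],"spin":0,"hand":-1}
  ]
}}

```text
time_s: 17.4
tool_pos: [0.5407, -0.1498, 0.1758]
orientation: [[-0.126, 0.992, 0.001], [0.992, 0.126, -0.001], [-0.002, 0.001, -1.0]]
ft_force: [-2.6, -0.9, 5.8]
grip_width: -0.0002
```

Emit:
{"fn": "move_arm", "kwargs": {
  "moves": [
    {"offset":[-0.0001,0,0.0006],"spin":0,"hand":-1},
    {"offset":[-0.0002,0,0.001],"spin":0,"hand":-1}
  ]
}}

```text
time_s: 17.6
tool_pos: [0.5407, -0.15, 0.1749]
orientation: [[-0.126, 0.992, 0.001], [0.992, 0.126, -0.002], [-0.002, 0.001, -1.0]]
ft_force: [-2.4, -0.9, 6.2]
grip_width: -0.0001
```

Emit:
{"fn": "move_arm", "kwargs": {
  "moves": [
    {"offset":[-0.0001,0,0.0006],"spin":0,"hand":-1},
    {"offset":[-0.0002,0,0.001],"spin":0,"hand":-1}
  ]
}}

```text
time_s: 17.8
tool_pos: [0.5408, -0.1502, 0.1741]
orientation: [[-0.126, 0.992, 0.001], [0.992, 0.126, -0.002], [-0.002, 0.001, -1.0]]
ft_force: [-3.3, -1.1, 8.3]
grip_width: -0.0002
```

Emit:
{"fn": "move_arm", "kwargs": {
  "moves": [
    {"offset":[0,0,0.0005],"spin":0,"hand":-1},
    {"offset":[-0.0001,0,0.001],"spin":0,"hand":-1}
  ]
}}

```text
time_s: 18.0
tool_pos: [0.5408, -0.1503, 0.1734]
orientation: [[-0.126, 0.992, 0.002], [0.992, 0.126, -0.002], [-0.002, 0.001, -1.0]]
ft_force: [-3.8, -0.9, 10.2]
grip_width: 0.0
```

```bash
python3 - <<'E'
from h import *
print(fromw('l'),arm.get_obs()['ft_force'])
rows('l',[2.15,2.2,2.25])
a=grab('scene','s8.png')
def crop(I,x,y,w,h,s): return cv2.resize(I[y:y+h,x:x+w],None,fx=s,fy=s,interpolation=cv2.INTER_CUBIC)
cv2.imwrite('pics/c11.png',crop(a['pixels'],150,85,150,110,5))
E
```

```text
(np.float64(0.06790773676875436), np.float64(0.015368523698351622), np.float64(-0.00012325023169986815)) [-3.80268278 -0.87675547 10.22663552]
q 2.15 t 18.00 pos [ 0.5408 -0.1503  0.1734] phi 97.22 tilt [ 0.0016 -0.0019 -1.    ] | offset [0.0013, 0.0001, -0.0051] spin -0.06
q 2.2 t 18.00 pos [ 0.5408 -0.1503  0.1734] phi 97.22 tilt [ 0.0016 -0.0019 -1.    ] | offset [0.0003, 0.0001, -0.0012] spin -0.06
q 2.25 t 18.00 pos [ 0.5408 -0.1503  0.1734] phi 97.22 tilt [ 0.0016 -0.0019 -1.    ] | offset [-0.0004, 0.0001, 0.0027] spin -0.06
```

View pics/c11.png

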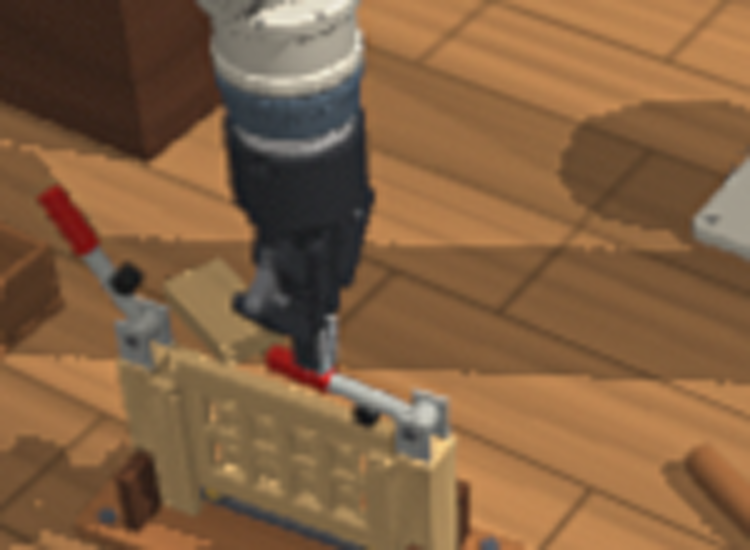

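Emit:
{"fn": "move_arm", "kwargs": {
  "moves": [
    {"offset":[0,-0.0003,0.0005],"spin":0,"hand":-1},
    {"offset":[-0.0001,-0.0005,0.001],"spin":0,"hand":-1},
    {"offset":[-0.0001,-0.0005,0.0012],"spin":0,"hand":-1}
  ]
}}

```text
time_s: 18.35
tool_pos: [0.5408, -0.1505, 0.1726]
orientation: [[-0.126, 0.992, 0.003], [0.992, 0.126, -0.002], [-0.002, 0.003, -1.0]]
ft_force: [-2.4, 0.1, 14.0]
grip_width: -0.0001
```

```bash
python3 - <<'E'
from h import *
print(fromw('l'),arm.get_obs()['ft_force'])
E
```

```text
(np.float64(0.06805819768584342), np.float64(0.014622547831275756), np.float64(-0.000191976896462146)) [-2.41041265  0.10535931 13.99191722]
```

Emit:
{"fn": "move_arm", "kwargs": {
  "moves": [
    {"offset":[0,0,-0.005],"spin":0,"hand":-1},
    {"offset":[0,0,-0.03],"spin":0,"hand":-1},
    {"offset":[0,0,-0.07],"spin":0,"hand":-1},
    {"offset":[0,0,-0.12],"spin":0,"hand":-1},
    {"offset":[-0.03,0,-0.125],"spin":0,"hand":-1}
  ]
}}

```text
time_s: 18.85
tool_pos: [0.5451, -0.1783, 0.3027]
orientation: [[-0.129, 0.992, 0.009], [0.992, 0.129, -0.003], [-0.005, 0.008, -1.0]]
ft_force: [0.2, -0.3, -0.7]
grip_width: -0.0001
```

```bash
python3 - <<'E'
from h import *
go(*iu('r',[-.092,.13]),97.28)
print(arm.get_obs()['ft_force'])
a=grab('scene','s9.png');b=grab('top','t9.png')
for n,r in(('scene',a),('top',b)):
    for q in ['lever_r_hinge','lever_r_grip','lever_l_grip']:
        print(n,q,[(np.round(cam2w(r,d['position']),4).tolist(),round(d['conf'],2)) for d in optics.pinpoint(n,q)[:2]])
E
```

```text
t 18.85 pos [ 0.5451 -0.1783  0.3027] phi 97.41 tilt [ 0.0086 -0.0035 -1.    ] | offset [-0.1858, -0.0011, 0.0156] spin 0.13
[ 0.20853185 -0.32977643 -0.69201787]
scene lever_r_hinge [([0.5581, -0.2712, 0.1575], 0.95)]
scene lever_r_grip [([0.5616, -0.312, 0.2315], 0.51)]
scene lever_l_grip [([0.5459, -0.1781, 0.0924], 0.73), ([0.5408, -0.1608, 0.1643], 0.56)]
top lever_r_hinge []
top lever_r_grip []
top lever_l_grip [([0.3918, -0.3547, -0.0007], 0.66), ([0.5416, -0.1636, 0.1674], 0.45)]
```

Emit:
{"fn": "move_arm", "kwargs": {
  "moves": [
    {"offset":[-0.045,0,0.01],"spin":0,"hand":-1},
    {"offset":[-0.09,0,0.015],"spin":0,"hand":-1},
    {"offset":[-0.14,0,0.015],"spin":0,"hand":-1},
    {"offset":[-0.186,0,0.015],"spin":0,"hand":-1},
    {"offset":[-0.186,0,0.015],"spin":0,"hand":-1}
  ]
}}

```text
time_s: 19.75
tool_pos: [0.5669, -0.3688, 0.2783]
orientation: [[-0.122, 0.993, -0.003], [0.993, 0.122, 0.001], [0.001, -0.002, -1.0]]
ft_force: [0.2, -0.4, -0.7]
grip_width: 0.0001
```

```bash
python3 - <<'E'
from h import *
go(*iu('r',[-.092,.055]),97.28)
print(fromw('r'))
a=grab('scene','s10.png')
def crop(I,x,y,w,h,s): return cv2.resize(I[y:y+h,x:x+w],None,fx=s,fy=s,interpolation=cv2.INTER_CUBIC)
cv2.imwrite('pics/c12.png',crop(a['pixels'],120,75,150,110,5))
E
```

```text
t 19.75 pos [ 0.5669 -0.3688  0.2783] phi 97.01 tilt [-0.0026  0.001  -1.    ] | offset [0.0058, 0.0021, 0.0653] spin -0.27
(np.float64(-0.09790375454075542), np.float64(0.12028310574073217), np.float64(-0.0019394420107644405))
```

View pics/c12.png

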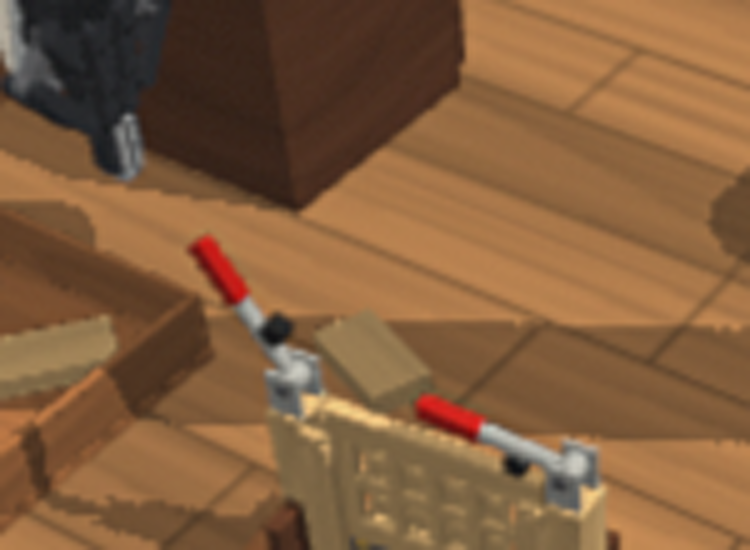

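Emit:
{"fn": "move_arm", "kwargs": {
  "moves": [
    {"offset":[0.005,0.001,0.03],"spin":-0.2,"hand":-1},
    {"offset":[0.005,0.001,0.06],"spin":-0.2,"hand":-1},
    {"offset":[0.005,0.001,0.065],"spin":-0.2,"hand":-1}
  ]
}}

```text
time_s: 20.1
tool_pos: [0.5666, -0.3566, 0.2131]
orientation: [[-0.131, 0.991, -0.004], [0.991, 0.131, 0.004], [0.004, -0.004, -1.0]]
ft_force: [0.1, 0.4, 0.1]
grip_width: -0.0002
```

```bash
python3 - <<'E'
from h import *
print(fromw('r'))
rows('r',[.2,.3,.4,.5,.6,.75])
E
```

```text
(np.float64(-0.08580579735758748), np.float64(0.0550706237742738), np.float64(-0.0007018022241625155))
q 0.2 t 20.10 pos [ 0.5666 -0.3566  0.2131] phi 97.50 tilt [-0.0041  0.0036 -1.    ] | offset [0.0156, 0.0007, -0.0131] spin 0.23
q 0.3 t 20.10 pos [ 0.5666 -0.3566  0.2131] phi 97.50 tilt [-0.0041  0.0036 -1.    ] | offset [0.0242, 0.0007, -0.0169] spin 0.23
q 0.4 t 20.10 pos [ 0.5666 -0.3566  0.2131] phi 97.50 tilt [-0.0041  0.0036 -1.    ] | offset [0.0333, 0.0008, -0.0199] spin 0.23
q 0.5 t 20.10 pos [ 0.5666 -0.3566  0.2131] phi 97.50 tilt [-0.0041  0.0036 -1.    ] | offset [0.0429, 0.0008, -0.0223] spin 0.23
q 0.6 t 20.10 pos [ 0.5666 -0.3566  0.2131] phi 97.50 tilt [-0.0041  0.0036 -1.    ] | offset [0.0527, 0.0008, -0.0238] spin 0.23
q 0.75 t 20.10 pos [ 0.5666 -0.3566  0.2131] phi 97.50 tilt [-0.0041  0.0036 -1.    ] | offset [0.0679, 0.0009, -0.0247] spin 0.23
```

Emit:
{"fn": "move_arm", "kwargs": {
  "moves": [
    {"offset":[0.005,0,-0.006],"spin":0,"hand":-1},
    {"offset":[0.014,0,-0.012],"spin":0,"hand":-1},
    {"offset":[0.022,0,-0.016],"spin":0,"hand":-1},
    {"offset":[0.03,0,-0.019],"spin":0,"hand":-1},
    {"offset":[0.038,0,-0.021],"spin":0,"hand":-1}
  ]
}}

```text
time_s: 20.6
tool_pos: [0.5636, -0.3225, 0.2409]
orientation: [[-0.129, 0.992, 0.005], [0.992, 0.129, -0.006], [-0.007, 0.004, -1.0]]
ft_force: [0.6, -6.7, 5.8]
grip_width: -0.0003
```

```bash
python3 - <<'E'
from h import *
print(fromw('r'),arm.get_obs()['ft_force'])
rows('r',[.5,.6,.75,.9,1.05])
E
```

```text
(np.float64(-0.05156149718693043), np.float64(0.08290276765317817), np.float64(0.0005992054610509706)) [ 0.63629894 -6.65168136  5.79118491]
q 0.5 t 20.60 pos [ 0.5636 -0.3225  0.2409] phi 97.40 tilt [ 0.005  -0.0063 -1.    ] | offset [0.0086, -0.0006, 0.0053] spin 0.12
q 0.6 t 20.60 pos [ 0.5636 -0.3225  0.2409] phi 97.40 tilt [ 0.005  -0.0063 -1.    ] | offset [0.0184, -0.0006, 0.0037] spin 0.12
q 0.75 t 20.60 pos [ 0.5636 -0.3225  0.2409] phi 97.40 tilt [ 0.005  -0.0063 -1.    ] | offset [0.0336, -0.0005, 0.0027] spin 0.12
q 0.9 t 20.60 pos [ 0.5636 -0.3225  0.2409] phi 97.40 tilt [ 0.005  -0.0063 -1.    ] | offset [0.0456, -0.0005, 0.0024] spin 0.12
q 1.05 t 20.60 pos [ 0.5636 -0.3225  0.2409] phi 97.40 tilt [ 0.005  -0.0063 -1.    ] | offset [0.0575, -0.0005, 0.004] spin 0.12
```

Emit:
{"fn": "move_arm", "kwargs": {
  "moves": [
    {"offset":[0.008,0,0.004],"spin":0,"hand":-1},
    {"offset":[0.016,0,0.004],"spin":0,"hand":-1},
    {"offset":[0.024,0,0.003],"spin":0,"hand":-1},
    {"offset":[0.033,0,0.003],"spin":0,"hand":-1},
    {"offset":[0.042,0,0.003],"spin":0,"hand":-1}
  ]
}}

```text
time_s: 21.1
tool_pos: [0.5577, -0.2798, 0.2364]
orientation: [[-0.129, 0.992, 0.003], [0.992, 0.129, -0.003], [-0.004, 0.003, -1.0]]
ft_force: [1.4, -4.4, 4.8]
grip_width: 0.0
```

```bash
python3 - <<'E'
from h import *
print(fromw('r'),arm.get_obs()['ft_force'])
rows('r',[.9,1.05,1.2,1.35,1.5])
E
```

```text
(np.float64(-0.008452828330880818), np.float64(0.07838744697885414), np.float64(0.00023160366270975715)) [ 1.36217532 -4.42009092  4.76672402]
q 0.9 t 21.10 pos [ 0.5577 -0.2798  0.2364] phi 97.42 tilt [ 0.0032 -0.0031 -1.    ] | offset [0.0025, -0.0002, -0.0018] spin 0.14
q 1.05 t 21.10 pos [ 0.5577 -0.2798  0.2364] phi 97.42 tilt [ 0.0032 -0.0031 -1.    ] | offset [0.0144, -0.0002, -0.0002] spin 0.14
q 1.2 t 21.10 pos [ 0.5577 -0.2798  0.2364] phi 97.42 tilt [ 0.0032 -0.0031 -1.    ] | offset [0.026, -0.0002, 0.0032] spin 0.14
q 1.35 t 21.10 pos [ 0.5577 -0.2798  0.2364] phi 97.42 tilt [ 0.0032 -0.0031 -1.    ] | offset [0.0369, -0.0002, 0.0083] spin 0.14
q 1.5 t 21.10 pos [ 0.5577 -0.2798  0.2364] phi 97.42 tilt [ 0.0032 -0.0031 -1.    ] | offset [0.0469, -0.0002, 0.0149] spin 0.14
```

Emit:
{"fn": "move_arm", "kwargs": {
  "moves": [
    {"offset":[0.009,0,-0.001],"spin":0,"hand":-1},
    {"offset":[0.018,0,0.001],"spin":0,"hand":-1},
    {"offset":[0.026,0,0.003],"spin":0,"hand":-1},
    {"offset":[0.034,0,0.007],"spin":0,"hand":-1},
    {"offset":[0.04,0,0.01],"spin":0,"hand":-1}
  ]
}}

```text
time_s: 21.6
tool_pos: [0.5523, -0.2391, 0.2249]
orientation: [[-0.13, 0.992, 0.002], [0.992, 0.13, -0.0], [-0.001, 0.002, -1.0]]
ft_force: [4.2, -1.8, 4.4]
grip_width: -0.0002
```

```bash
python3 - <<'E'
from h import *
print(fromw('r'),arm.get_obs()['ft_force'])
rows('r',[1.5,1.6,1.7,1.8,1.9])
E
```

```text
(np.float64(0.03261706101192731), np.float64(0.06685598623828831), np.float64(-2.231162239338143e-05)) [ 4.15368778 -1.80037884  4.3828135 ]
q 1.5 t 21.60 pos [ 0.5523 -0.2391  0.2249] phi 97.46 tilt [ 1.6e-03 -3.0e-04 -1.0e+00] | offset [0.0058, 0.0, 0.0035] spin 0.18
q 1.6 t 21.60 pos [ 0.5523 -0.2391  0.2249] phi 97.46 tilt [ 1.6e-03 -3.0e-04 -1.0e+00] | offset [0.0119, 0.0, 0.0088] spin 0.18
q 1.7 t 21.60 pos [ 0.5523 -0.2391  0.2249] phi 97.46 tilt [ 1.6e-03 -3.0e-04 -1.0e+00] | offset [0.0174, 0.0001, 0.0146] spin 0.18
q 1.8 t 21.60 pos [ 0.5523 -0.2391  0.2249] phi 97.46 tilt [ 1.6e-03 -3.0e-04 -1.0e+00] | offset [0.0223, 0.0001, 0.021] spin 0.18
q 1.9 t 21.60 pos [ 0.5523 -0.2391  0.2249] phi 97.46 tilt [ 1.6e-03 -3.0e-04 -1.0e+00] | offset [0.0266, 0.0001, 0.0278] spin 0.18
```

Emit:
{"fn": "move_arm", "kwargs": {
  "moves": [
    {"offset":[0.006,0.0005,0.0035],"spin":0,"hand":-1},
    {"offset":[0.012,0.001,0.009],"spin":0,"hand":-1},
    {"offset":[0.0175,0.001,0.015],"spin":0,"hand":-1},
    {"offset":[0.022,0.001,0.021],"spin":0,"hand":-1},
    {"offset":[0.0265,0.001,0.028],"spin":0,"hand":-1}
  ]
}}

```text
time_s: 22.1
tool_pos: [0.5494, -0.2123, 0.1963]
orientation: [[-0.13, 0.992, 0.0], [0.992, 0.13, 0.001], [0.001, 0.0, -1.0]]
ft_force: [-0.1, 0.5, 6.1]
grip_width: -0.0002
```

```bash
python3 - <<'E'
from h import *
print(fromw('r'),arm.get_obs()['ft_force'])
rows('r',[1.9,2.0,2.05,2.1,2.2])
E
```

```text
(np.float64(0.05950534879025409), np.float64(0.038291683972308754), np.float64(0.0004800523971728818)) [-0.05948592  0.48146245  6.12650936]
q 1.9 t 22.10 pos [ 0.5494 -0.2123  0.1963] phi 97.46 tilt [ 2.0e-04  1.1e-03 -1.0e+00] | offset [-0.0003, -0.0005, -0.0008] spin 0.18
q 2.0 t 22.10 pos [ 0.5494 -0.2123  0.1963] phi 97.46 tilt [ 2.0e-04  1.1e-03 -1.0e+00] | offset [0.0032, -0.0005, 0.0064] spin 0.18
q 2.05 t 22.10 pos [ 0.5494 -0.2123  0.1963] phi 97.46 tilt [ 2.0e-04  1.1e-03 -1.0e+00] | offset [0.0047, -0.0005, 0.0102] spin 0.18
q 2.1 t 22.10 pos [ 0.5494 -0.2123  0.1963] phi 97.46 tilt [ 2.0e-04  1.1e-03 -1.0e+00] | offset [0.006, -0.0005, 0.0139] spin 0.18
q 2.2 t 22.10 pos [ 0.5494 -0.2123  0.1963] phi 97.46 tilt [ 2.0e-04  1.1e-03 -1.0e+00] | offset [0.008, -0.0005, 0.0217] spin 0.18
```

Emit:
{"fn": "move_arm", "kwargs": {
  "moves": [
    {"offset":[0.001,0,0.002],"spin":0,"hand":-1},
    {"offset":[0.002,0,0.004],"spin":0,"hand":-1},
    {"offset":[0.003,0,0.006],"spin":0,"hand":-1}
  ]
}}

```text
time_s: 22.4
tool_pos: [0.549, -0.2096, 0.1904]
orientation: [[-0.13, 0.992, -0.0], [0.992, 0.13, 0.001], [0.001, 0.0, -1.0]]
ft_force: [-0.1, 2.0, 6.9]
grip_width: -0.0001
```

Emit:
{"fn": "move_arm", "kwargs": {
  "moves": [
    {"offset":[0.0005,0,0.001],"spin":0,"hand":-1},
    {"offset":[0.0008,0,0.002],"spin":0,"hand":-1}
  ]
}}

```text
time_s: 22.6
tool_pos: [0.5489, -0.2088, 0.1883]
orientation: [[-0.13, 0.992, -0.0], [0.992, 0.13, 0.002], [0.002, 0.0, -1.0]]
ft_force: [0.0, 2.8, 7.1]
grip_width: -0.0001
```

Emit:
{"fn": "move_arm", "kwargs": {
  "moves": [
    {"offset":[0.0004,0,0.001],"spin":0,"hand":-1},
    {"offset":[0.0008,0,0.002],"spin":0,"hand":-1}
  ]
}}

```text
time_s: 22.8
tool_pos: [0.5488, -0.208, 0.1863]
orientation: [[-0.13, 0.992, -0.0], [0.992, 0.13, 0.002], [0.002, 0.0, -1.0]]
ft_force: [-1.3, 3.2, 6.2]
grip_width: -0.0002
```

Emit:
{"fn": "move_arm", "kwargs": {
  "moves": [
    {"offset":[0.0004,0,0.001],"spin":0,"hand":-1},
    {"offset":[0.0007,0,0.002],"spin":0,"hand":-1}
  ]
}}

```text
time_s: 23.0
tool_pos: [0.5487, -0.2072, 0.1843]
orientation: [[-0.13, 0.992, -0.0], [0.992, 0.13, 0.002], [0.002, 0.0, -1.0]]
ft_force: [0.1, 3.1, 6.0]
grip_width: -0.0004
```

Emit:
{"fn": "move_arm", "kwargs": {
  "moves": [
    {"offset":[0.0001,0,0.001],"spin":0,"hand":-1},
    {"offset":[0.0002,0,0.002],"spin":0,"hand":-1}
  ]
}}

```text
time_s: 23.2
tool_pos: [0.5487, -0.207, 0.1823]
orientation: [[-0.13, 0.992, -0.0], [0.992, 0.13, 0.002], [0.002, 0.0, -1.0]]
ft_force: [0.1, 2.8, 5.4]
grip_width: -0.0002
```

Emit:
{"fn": "move_arm", "kwargs": {
  "moves": [
    {"offset":[0.0001,0,0.0008],"spin":0,"hand":-1},
    {"offset":[0.0003,0,0.0016],"spin":0,"hand":-1}
  ]
}}

```text
time_s: 23.4
tool_pos: [0.5486, -0.2066, 0.1807]
orientation: [[-0.13, 0.992, -0.0], [0.992, 0.13, 0.002], [0.002, 0.0, -1.0]]
ft_force: [-0.7, 3.8, 6.1]
grip_width: 0.0001
```

Emit:
{"fn": "move_arm", "kwargs": {
  "moves": [
    {"offset":[0.0001,0,0.0008],"spin":0,"hand":-1},
    {"offset":[0.0003,0,0.0016],"spin":0,"hand":-1}
  ]
}}

```text
time_s: 23.6
tool_pos: [0.5486, -0.2062, 0.1794]
orientation: [[-0.13, 0.991, 0.0], [0.991, 0.13, 0.002], [0.002, 0.0, -1.0]]
ft_force: [-1.3, 2.6, 8.3]
grip_width: -0.0002
```

Emit:
{"fn": "move_arm", "kwargs": {
  "moves": [
    {"offset":[0.0001,0,0.0006],"spin":0,"hand":-1},
    {"offset":[0.0002,0,0.0012],"spin":0,"hand":-1}
  ]
}}

```text
time_s: 23.8
tool_pos: [0.5486, -0.206, 0.1782]
orientation: [[-0.13, 0.991, 0.0], [0.991, 0.13, 0.002], [0.002, 0.0, -1.0]]
ft_force: [-1.0, 4.6, 9.3]
grip_width: 0.0002
```

Emit:
{"fn": "move_arm", "kwargs": {
  "moves": [
    {"offset":[-0.0002,0,0.0005],"spin":0,"hand":-1},
    {"offset":[-0.0003,0,0.001],"spin":0,"hand":-1}
  ]
}}

```text
time_s: 24.0
tool_pos: [0.5486, -0.206, 0.1773]
orientation: [[-0.13, 0.991, 0.0], [0.991, 0.13, 0.003], [0.002, 0.001, -1.0]]
ft_force: [-1.1, 4.3, 9.4]
grip_width: 0.0001
```

Emit:
{"fn": "move_arm", "kwargs": {
  "moves": [
    {"offset":[0,0,0.0003],"spin":0,"hand":-1},
    {"offset":[0,0,0.0006],"spin":0,"hand":-1}
  ]
}}

```text
time_s: 24.2
tool_pos: [0.5486, -0.2059, 0.1767]
orientation: [[-0.13, 0.991, 0.0], [0.991, 0.13, 0.003], [0.003, 0.001, -1.0]]
ft_force: [-0.9, 5.5, 10.6]
grip_width: -0.0
```

```bash
python3 - <<'E'
from h import *
print(fromw('r'),arm.get_obs()['ft_force'])
a=grab('scene','s11.png');b=grab('top','t11.png')
def crop(I,x,y,w,h,s): return cv2.resize(I[y:y+h,x:x+w],None,fx=s,fy=s,interpolation=cv2.INTER_CUBIC)
cv2.imwrite('pics/c13.png',crop(a['pixels'],160,110,100,90,7))
for n,r in(('scene',a),):
    for q in ['lever_r_hinge','lever_r_grip','lever_l_grip','lever_l_hinge','panel_mid']:
        print(n,q,[(np.round(cam2w(r,d['position']),4).tolist(),round(d['conf'],2)) for d in optics.pinpoint(n,q)[:2]])
E
```

```text
(np.float64(0.06595930458552562), np.float64(0.01872819370659179), np.float64(0.0004859520532241926)) [-0.92706472  5.45951706 10.64230053]
scene lever_r_hinge [([0.557, -0.27, 0.1562], 0.68)]
scene lever_r_grip [([0.5434, -0.1894, 0.1751], 0.59), ([0.7267, 0.2114, -0.0025], 0.17)]
scene lever_l_grip [([0.5431, -0.1597, 0.1642], 0.54), ([0.5454, -0.1929, 0.1736], 0.32)]
scene lever_l_hinge []
scene panel_mid [([0.5454, -0.1763, 0.0908], 0.69)]
```

View pics/c13.png

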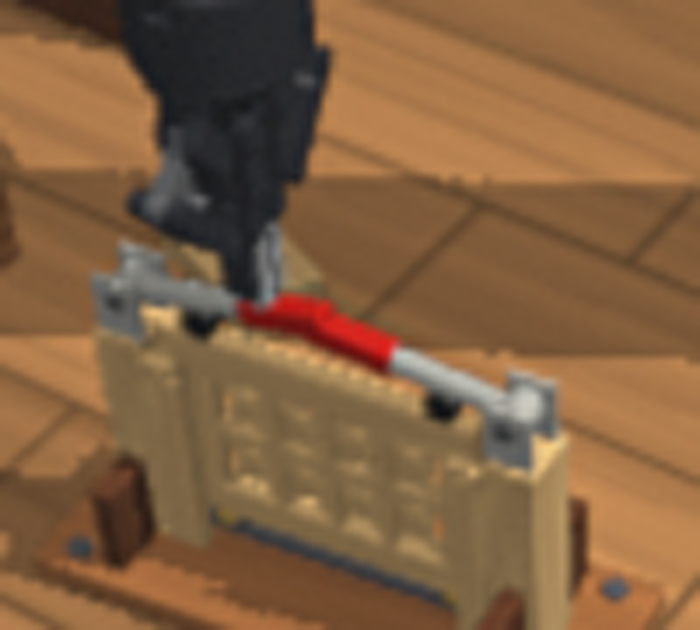

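Emit:
{"fn": "move_arm", "kwargs": {
  "moves": [
    {"offset":[0.0003,0,0.0004],"spin":0,"hand":-1},
    {"offset":[0.0006,0,0.0008],"spin":0,"hand":-1}
  ]
}}

```text
time_s: 24.75
tool_pos: [0.5485, -0.2057, 0.176]
orientation: [[-0.13, 0.991, 0.0], [0.991, 0.13, 0.002], [0.002, 0.001, -1.0]]
ft_force: [-1.2, 3.9, 9.9]
grip_width: -0.0002
```

Emit:
{"fn": "move_arm", "kwargs": {
  "moves": [
    {"offset":[0.0003,0,0.0003],"spin":0,"hand":-1},
    {"offset":[0.0006,0,0.0006],"spin":0,"hand":-1}
  ]
}}

```text
time_s: 24.95
tool_pos: [0.5485, -0.2054, 0.1754]
orientation: [[-0.13, 0.992, 0.0], [0.992, 0.13, 0.001], [0.001, 0.001, -1.0]]
ft_force: [-0.6, 2.7, 9.0]
grip_width: -0.0
```

Emit:
{"fn": "move_arm", "kwargs": {
  "moves": [
    {"offset":[0.0001,0,0.0004],"spin":0,"hand":-1},
    {"offset":[0.0002,0,0.0008],"spin":0,"hand":-1}
  ]
}}

```text
time_s: 25.15
tool_pos: [0.5485, -0.2053, 0.1746]
orientation: [[-0.13, 0.992, 0.0], [0.992, 0.13, 0.001], [0.001, 0.001, -1.0]]
ft_force: [-1.2, 2.0, 10.2]
grip_width: 0.0003
```

Emit:
{"fn": "move_arm", "kwargs": {
  "moves": [
    {"offset":[0.0001,0,0.0004],"spin":0,"hand":-1},
    {"offset":[0.0002,0,0.0008],"spin":0,"hand":-1}
  ]
}}

```text
time_s: 25.35
tool_pos: [0.5485, -0.2051, 0.1739]
orientation: [[-0.13, 0.992, 0.001], [0.992, 0.13, 0.001], [0.001, 0.001, -1.0]]
ft_force: [-1.3, 0.8, 10.4]
grip_width: -0.0002
```

Emit:
{"fn": "move_arm", "kwargs": {
  "moves": [
    {"offset":[0.0001,0,0.0004],"spin":0,"hand":-1},
    {"offset":[0.0001,0,0.0006],"spin":0,"hand":-1}
  ]
}}

```text
time_s: 25.55
tool_pos: [0.5485, -0.205, 0.1733]
orientation: [[-0.13, 0.992, 0.001], [0.992, 0.13, 0.001], [0.001, 0.001, -1.0]]
ft_force: [-1.4, 3.5, 10.8]
grip_width: 0.0003
```

Emit:
{"fn": "move_arm", "kwargs": {
  "moves": [
    {"offset":[0,0,0.0004],"spin":0,"hand":-1},
    {"offset":[0.0001,0,0.0008],"spin":0,"hand":-1}
  ]
}}

```text
time_s: 25.75
tool_pos: [0.5485, -0.2049, 0.1727]
orientation: [[-0.13, 0.992, 0.001], [0.992, 0.13, 0.001], [0.001, 0.001, -1.0]]
ft_force: [-2.1, 3.9, 13.2]
grip_width: -0.0001
```

Emit:
{"fn": "move_arm", "kwargs": {
  "moves": [
    {"offset":[0,0,0.0004],"spin":0,"hand":-1},
    {"offset":[0.0001,0,0.0006],"spin":0,"hand":-1}
  ]
}}

```text
time_s: 25.95
tool_pos: [0.5485, -0.2048, 0.1723]
orientation: [[-0.13, 0.992, 0.001], [0.992, 0.13, 0.001], [0.001, 0.001, -1.0]]
ft_force: [-2.4, 3.1, 13.4]
grip_width: 0.0002
```

Emit:
{"fn": "move_arm", "kwargs": {
  "moves": [
    {"offset":[0,0,0.0004],"spin":0,"hand":-1},
    {"offset":[0,0,0.0004],"spin":0,"hand":-1}
  ]
}}

```text
time_s: 26.15
tool_pos: [0.5485, -0.2047, 0.172]
orientation: [[-0.13, 0.992, 0.001], [0.992, 0.13, 0.001], [0.001, 0.001, -1.0]]
ft_force: [-2.2, 3.2, 13.3]
grip_width: -0.0
```

Emit:
{"fn": "move_arm", "kwargs": {
  "moves": [
    {"offset":[0,0,-0.003],"spin":0,"hand":-1},
    {"offset":[0,0,-0.015],"spin":0,"hand":-1},
    {"offset":[0,0,-0.04],"spin":0,"hand":-1},
    {"offset":[0.02,0,-0.06],"spin":0,"hand":-1},
    {"offset":[0.05,0,-0.06],"spin":0,"hand":-1}
  ]
}}

```text
time_s: 26.65
tool_pos: [0.5428, -0.157, 0.2334]
orientation: [[-0.127, 0.992, 0.003], [0.992, 0.127, -0.001], [-0.002, 0.003, -1.0]]
ft_force: [0.4, 0.3, 0.0]
grip_width: -0.0002
```

```bash
python3 - <<'E'
from h import *
print(fromw('l'),arm.get_obs()['ft_force'])
w=iu('l',lev('l',2.20));w[2]+=.01
go(*w,97.28)
a=grab('scene','s12.png')
def crop(I,x,y,w,h,s): return cv2.resize(I[y:y+h,x:x+w],None,fx=s,fy=s,interpolation=cv2.INTER_CUBIC)
cv2.imwrite('pics/c14.png',crop(a['pixels'],160,110,100,90,7))
for n,r in(('scene',a),):
    for q in ['lever_r_hinge','lever_r_grip','lever_l_grip','lever_l_hinge','panel_mid']:
        print(n,q,[(np.round(cam2w(r,d['position']),4).tolist(),round(d['conf'],2)) for d in optics.pinpoint(n,q)[:2]])
E
```

```text
(np.float64(0.07472283948051302), np.float64(0.07544784000150376), np.float64(0.0010122675251471784)) [0.40880036 0.29392865 0.04117219]
t 26.65 pos [ 0.5428 -0.157   0.2334] phi 97.32 tilt [ 0.0029 -0.0014 -1.    ] | offset [0.0072, -0.0011, 0.0488] spin 0.04
scene lever_r_hinge [([0.5582, -0.2723, 0.1572], 0.67), ([0.5345, -0.0805, 0.1602], 0.4)]
scene lever_r_grip [([0.5449, -0.1874, 0.1675], 0.46)]
scene lever_l_grip [([0.5423, -0.1616, 0.166], 0.69), ([0.394, -0.3555, 0.005], 0.63)]
scene lever_l_hinge [([0.532, -0.083, 0.1615], 0.56)]
scene panel_mid [([0.5454, -0.1811, 0.0926], 0.83), ([0.54, -0.1607, 0.1684], 0.5)]
```

View pics/c14.png

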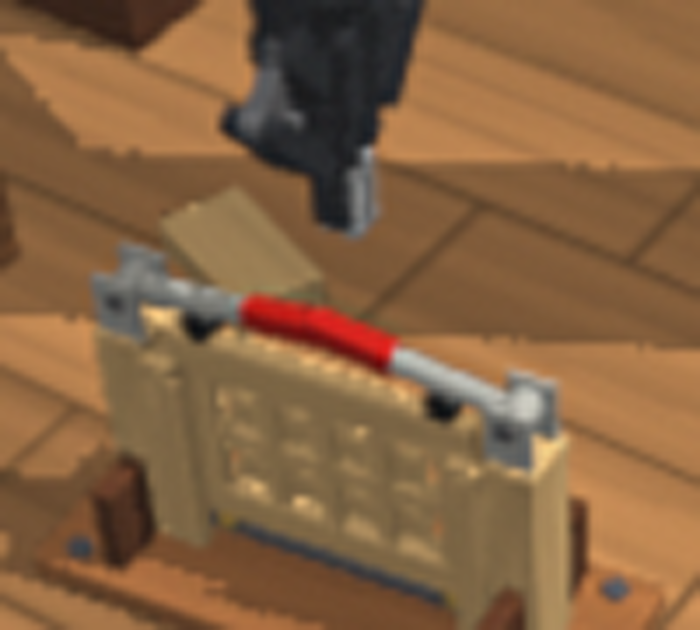

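Emit:
{"fn": "move_arm", "kwargs": {
  "moves": [
    {"offset":[0.007,-0.001,0.01],"spin":0,"hand":-1},
    {"offset":[0.007,-0.001,0.025],"spin":0,"hand":-1},
    {"offset":[0.007,-0.001,0.04],"spin":0,"hand":-1},
    {"offset":[0.007,-0.001,0.053],"spin":0,"hand":-1},
    {"offset":[0.007,-0.001,0.055],"spin":0,"hand":-1}
  ]
}}

```text
time_s: 27.45
tool_pos: [0.5397, -0.1499, 0.1742]
orientation: [[-0.128, 0.992, -0.002], [0.992, 0.128, 0.001], [0.001, -0.002, -1.0]]
ft_force: [-0.2, -0.7, 0.6]
grip_width: -0.0004
```

```bash
python3 - <<'E'
from h import *
print(fromw('l'),arm.get_obs()['ft_force'],arm.get_obs()['tool_pos'])
E
```

```text
(np.float64(0.06734904805867845), np.float64(0.016223153277001467), np.float64(-0.0012358022345712425)) [-0.22521533 -0.65429899  0.59666654] [ 0.53967191 -0.14992826  0.17422315]
```

Emit:
{"fn": "move_arm", "kwargs": {
  "moves": [
    {"offset":[0,0,0],"spin":0,"hand":-1},
    {"offset":[0,0,0],"spin":0,"hand":-1}
  ]
}}

```text
time_s: 27.65
tool_pos: [0.5404, -0.1498, 0.1763]
orientation: [[-0.129, 0.992, 0.0], [0.992, 0.129, -0.0], [-0.0, 0.0, -1.0]]
ft_force: [0.6, 0.4, 0.4]
grip_width: 0.0001
```

Emit:
{"fn": "move_arm", "kwargs": {
  "moves": [
    {"offset":[0,0,0.0008],"spin":0,"hand":-1},
    {"offset":[0,0,0.0015],"spin":0,"hand":-1}
  ]
}}

```text
time_s: 27.85
tool_pos: [0.5404, -0.1495, 0.1748]
orientation: [[-0.129, 0.992, 0.001], [0.992, 0.129, -0.0], [-0.0, 0.001, -1.0]]
ft_force: [-0.1, -0.6, 0.2]
grip_width: -0.0001
```

Emit:
{"fn": "move_arm", "kwargs": {
  "moves": [
    {"offset":[0,0,0.0006],"spin":0,"hand":-1},
    {"offset":[0,0,0.0012],"spin":0,"hand":-1}
  ]
}}

```text
time_s: 28.05
tool_pos: [0.5404, -0.1494, 0.1738]
orientation: [[-0.129, 0.992, 0.001], [0.992, 0.129, -0.0], [-0.001, 0.001, -1.0]]
ft_force: [-1.4, 1.2, 8.8]
grip_width: 0.0
```

Emit:
{"fn": "move_arm", "kwargs": {
  "moves": [
    {"offset":[0,0,0.0004],"spin":0,"hand":-1},
    {"offset":[0,0,0.0008],"spin":0,"hand":-1}
  ]
}}

```text
time_s: 28.25
tool_pos: [0.5404, -0.1495, 0.1735]
orientation: [[-0.129, 0.992, 0.002], [0.992, 0.129, -0.001], [-0.001, 0.001, -1.0]]
ft_force: [-3.0, 1.0, 10.2]
grip_width: 0.0
```

Emit:
{"fn": "move_arm", "kwargs": {
  "moves": [
    {"offset":[0,0,0.0004],"spin":0,"hand":-1},
    {"offset":[0,0,0.0006],"spin":0,"hand":-1}
  ]
}}

```text
time_s: 28.45
tool_pos: [0.5404, -0.1496, 0.1731]
orientation: [[-0.129, 0.992, 0.002], [0.992, 0.129, -0.001], [-0.001, 0.002, -1.0]]
ft_force: [-3.1, 1.1, 11.3]
grip_width: -0.0001
```

Emit:
{"fn": "move_arm", "kwargs": {
  "moves": [
    {"offset":[0,-0.0002,0.0004],"spin":0,"hand":-1},
    {"offset":[0,-0.0003,0.0008],"spin":0,"hand":-1}
  ]
}}

```text
time_s: 28.65
tool_pos: [0.5404, -0.1497, 0.1726]
orientation: [[-0.129, 0.992, 0.003], [0.992, 0.129, -0.001], [-0.002, 0.002, -1.0]]
ft_force: [-2.2, 1.6, 12.8]
grip_width: 0.0001
```

Emit:
{"fn": "move_arm", "kwargs": {
  "moves": [
    {"offset":[0,0,0.0003],"spin":0,"hand":-1},
    {"offset":[0,0,0.0004],"spin":0,"hand":-1}
  ]
}}

```text
time_s: 28.85
tool_pos: [0.5404, -0.1497, 0.1724]
orientation: [[-0.129, 0.992, 0.003], [0.992, 0.129, -0.002], [-0.002, 0.003, -1.0]]
ft_force: [-2.6, 0.1, 13.4]
grip_width: 0.0
```

Emit:
{"fn": "move_arm", "kwargs": {
  "moves": [
    {"offset":[0,0,-0.004],"spin":0,"hand":-1},
    {"offset":[0,0,-0.02],"spin":0,"hand":-1},
    {"offset":[-0.03,0,-0.025],"spin":0,"hand":-1},
    {"offset":[-0.056,0.001,-0.025],"spin":0,"hand":-1},
    {"offset":[-0.056,0.001,-0.015],"spin":0,"hand":-1}
  ]
}}

```text
time_s: 29.35
tool_pos: [0.5491, -0.2075, 0.1862]
orientation: [[-0.127, 0.992, 0.002], [0.992, 0.127, -0.002], [-0.002, 0.002, -1.0]]
ft_force: [0.2, 0.1, 0.4]
grip_width: -0.0001
```

Emit:
{"fn": "move_arm", "kwargs": {
  "moves": [
    {"offset":[0,0,0.002],"spin":0,"hand":-1},
    {"offset":[0,0,0.004],"spin":0,"hand":-1},
    {"offset":[0,0,0.006],"spin":0,"hand":-1},
    {"offset":[0,0,0.008],"spin":0,"hand":-1}
  ]
}}

```text
time_s: 29.75
tool_pos: [0.5481, -0.2041, 0.1776]
orientation: [[-0.13, 0.991, 0.0], [0.991, 0.13, -0.0], [-0.0, 0.0, -1.0]]
ft_force: [0.2, 0.4, -0.2]
grip_width: -0.0004
```

```bash
python3 - <<'E'
from h import *
print(fromw('r'),arm.get_obs()['ft_force'],arm.get_obs()['tool_pos'])
E
```

```text
(np.float64(0.06780271840932464), np.float64(0.019632639291815246), np.float64(0.0002991318092062282)) [ 0.23618312  0.37174519 -0.22360294] [ 0.5481415  -0.20414036  0.17763264]
```

Emit:
{"fn": "move_arm", "kwargs": {
  "moves": [
    {"offset":[-0.0008,0,0.001],"spin":0,"hand":-1},
    {"offset":[-0.001,0,0.002],"spin":0,"hand":-1}
  ]
}}

```text
time_s: 29.95
tool_pos: [0.5483, -0.2056, 0.1756]
orientation: [[-0.13, 0.992, 0.0], [0.992, 0.13, -0.0], [-0.0, 0.0, -1.0]]
ft_force: [1.0, 0.2, -0.6]
grip_width: 0.0
```

Emit:
{"fn": "move_arm", "kwargs": {
  "moves": [
    {"offset":[0,0,0.0006],"spin":0,"hand":-1},
    {"offset":[0,0,0.0012],"spin":0,"hand":-1}
  ]
}}

```text
time_s: 30.15
tool_pos: [0.5483, -0.2058, 0.1744]
orientation: [[-0.129, 0.992, 0.0], [0.992, 0.129, -0.0], [-0.0, 0.0, -1.0]]
ft_force: [-0.9, 0.6, -0.2]
grip_width: -0.0002
```

Emit:
{"fn": "move_arm", "kwargs": {
  "moves": [
    {"offset":[0,0,0.0006],"spin":0,"hand":-1},
    {"offset":[0,0,0.001],"spin":0,"hand":-1}
  ]
}}

```text
time_s: 30.35
tool_pos: [0.5483, -0.2058, 0.1733]
orientation: [[-0.129, 0.992, -0.0], [0.992, 0.129, 0.0], [0.0, -0.0, -1.0]]
ft_force: [0.2, 0.9, 1.2]
grip_width: 0.0002
```

Emit:
{"fn": "move_arm", "kwargs": {
  "moves": [
    {"offset":[0,0,0.0005],"spin":0,"hand":-1},
    {"offset":[0,0,0.001],"spin":0,"hand":-1}
  ]
}}

```text
time_s: 30.55
tool_pos: [0.5484, -0.2058, 0.173]
orientation: [[-0.129, 0.992, 0.001], [0.992, 0.129, -0.0], [-0.0, 0.001, -1.0]]
ft_force: [-2.5, 1.0, 9.6]
grip_width: -0.0001
```

Emit:
{"fn": "move_arm", "kwargs": {
  "moves": [
    {"offset":[0,0,0.0003],"spin":0,"hand":-1},
    {"offset":[0,0,0.0006],"spin":0,"hand":-1}
  ]
}}

```text
time_s: 30.75
tool_pos: [0.5484, -0.2058, 0.173]
orientation: [[-0.129, 0.992, 0.001], [0.992, 0.129, -0.001], [-0.001, 0.001, -1.0]]
ft_force: [-3.6, 0.5, 10.4]
grip_width: 0.0
```

Emit:
{"fn": "move_arm", "kwargs": {
  "moves": [
    {"offset":[0,-0.0002,0.0004],"spin":0,"hand":-1},
    {"offset":[0,-0.0003,0.0008],"spin":0,"hand":-1}
  ]
}}

```text
time_s: 30.95
tool_pos: [0.5483, -0.2058, 0.1725]
orientation: [[-0.13, 0.992, 0.002], [0.992, 0.13, -0.001], [-0.001, 0.002, -1.0]]
ft_force: [-3.0, 2.7, 12.8]
grip_width: -0.0001
```

Emit:
{"fn": "move_arm", "kwargs": {
  "moves": [
    {"offset":[0,0,0.0003],"spin":0,"hand":-1},
    {"offset":[0,0,0.0006],"spin":0,"hand":-1}
  ]
}}

```text
time_s: 31.15
tool_pos: [0.5483, -0.2057, 0.1721]
orientation: [[-0.13, 0.992, 0.002], [0.992, 0.13, -0.001], [-0.001, 0.002, -1.0]]
ft_force: [-2.2, 3.0, 14.4]
grip_width: -0.0001
```

Emit:
{"fn": "move_arm", "kwargs": {
  "moves": [
    {"offset":[0,0,-0.004],"spin":0,"hand":-1},
    {"offset":[0,0,-0.03],"spin":0,"hand":-1},
    {"offset":[0,0,-0.07],"spin":0,"hand":-1},
    {"offset":[0,-0.04,-0.12],"spin":0,"hand":-1},
    {"offset":[0,-0.09,-0.12],"spin":0,"hand":-1}
  ]
}}

```text
time_s: 31.65
tool_pos: [0.4697, -0.2169, 0.2916]
orientation: [[-0.131, 0.991, 0.004], [0.991, 0.131, -0.003], [-0.003, 0.004, -1.0]]
ft_force: [-1.1, -1.5, 0.2]
grip_width: -0.0003
```

Emit:
{"fn": "move_arm", "kwargs": {
  "moves": [
    {"offset":[0,-0.03,0],"spin":0,"hand":-1},
    {"offset":[0,-0.06,0],"spin":0,"hand":-1},
    {"offset":[0,-0.06,0],"spin":0,"hand":-1}
  ]
}}

```text
time_s: 31.95
tool_pos: [0.4062, -0.224, 0.2894]
orientation: [[-0.128, 0.992, 0.0], [0.992, 0.128, -0.001], [-0.001, 0.0, -1.0]]
ft_force: [-0.1, -0.5, 0.2]
grip_width: -0.0002
```

```bash
python3 - <<'E'
from h import *
print(arm.get_obs()['ft_force'],arm.get_obs()['tool_pos'])
a=grab('scene','s13.png');b=grab('top','t13.png')
def crop(I,x,y,w,h,s): return cv2.resize(I[y:y+h,x:x+w],None,fx=s,fy=s,interpolation=cv2.INTER_CUBIC)
cv2.imwrite('pics/c15.png',np.vstack([crop(a['pixels'],160,120,100,80,5),crop(b['pixels'],250,180,100,40,5)]))
for n,r in(('scene',a),('top',b)):
    for q in ['lever_r_grip','lever_l_grip','panel_mid','dark_panel_mid','mallet','chisel','finial','glue_pot','offcut','wax']:
        print(n,q,[(np.round(cam2w(r,d['position']),4).tolist(),round(d['conf'],2)) for d in optics.pinpoint(n,q)[:2]])
E
```

```text
[-0.05145836 -0.51394519  0.24500191] [ 0.40617705 -0.22399143  0.28938999]
scene lever_r_grip [([0.5483, -0.1892, 0.1718], 0.55), ([0.542, -0.1609, 0.1659], 0.15)]
scene lever_l_grip [([0.5418, -0.1591, 0.1653], 0.71), ([0.3806, 0.1012, 0.0005], 0.5)]
scene panel_mid [([0.5423, -0.1778, 0.0913], 0.61), ([0.5429, -0.1783, 0.002], 0.35)]
scene dark_panel_mid [([0.5116, 0.2411, 0.0617], 0.93), ([0.545, -0.1873, 0.1678], 0.27)]
scene mallet [([0.778, 0.0302, -0.0025], 0.68)]
scene chisel [([0.3822, 0.0996, 0.0016], 0.7)]
scene finial [([0.7259, 0.208, -0.0049], 0.71)]
scene glue_pot [([0.7316, -0.369, -0.0028], 0.83)]
scene offcut [([0.3934, -0.3568, 0.0038], 0.81)]
scene wax [([0.4077, 0.3737, 0.0036], 0.84)]
top lever_r_grip [([0.5484, -0.1904, 0.165], 0.63)]
top lever_l_grip [([0.5432, -0.1606, 0.1699], 0.61), ([0.7295, -0.3681, 0.0015], 0.58)]
top panel_mid []
top dark_panel_mid [([0.5158, 0.2403, 0.0555], 0.64)]
top mallet [([0.7768, 0.0293, -0.0022], 0.8), ([0.4099, 0.3721, -0.0002], 0.49)]
top chisel [([0.3852, 0.0987, 0.0009], 0.52)]
top finial [([0.7296, 0.2093, 0.0031], 0.47), ([0.5507, -0.1937, 0.165], 0.34)]
top glue_pot [([0.7299, -0.3692, -0.0003], 0.84)]
top offcut []
top wax [([0.4094, 0.3721, 0.0006], 0.75), ([0.5441, -0.1723, 0.0008], 0.51)]
```

View pics/c15.png

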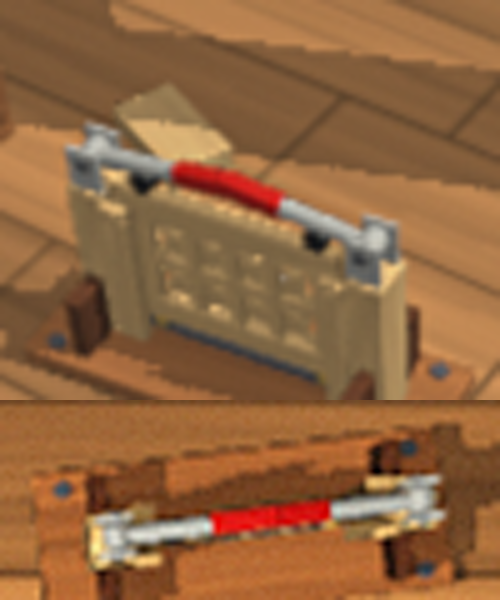

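View pics/s13.png

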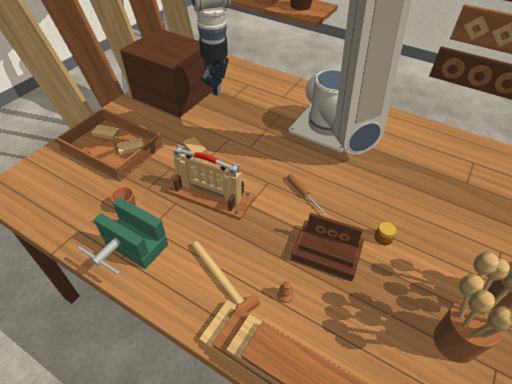

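```bash
python3 -c "
from cell import arm
print(arm.sign_off())"
```

```text
the job is handed in; nothing more can be done
None
```

The pale panel is in the clamp with both red levers over on its top edge, and I handed the job in at about 33 s (limit 72 s).

**Panel:** It slid down the grooves with no added force. The wrist force rose about 3 N when it met the sprung feet, and I let go there.

**Levers:** I swung the left lever over first, then the right, with closed fingertips. I then pressed each one a second time:
- **Left:** it went solid and took about 14 N (13.4 N on the second press). The tip ended at z ≈ 0.172 m both times.
- **Right:** it took about 13.4 N (14.4 N on the second press) and ended at the same height. It first showed 9–10 N about 4 mm higher and was soft there. My guess is that the panel was tilted from having only the left side pressed. It levelled out before going solid.

**Last checks:**
- Every force reading stayed below 20 N.
- The final pictures show both levers nearly level, the black noses on the panel's top edge and the arm clear. The two red handle ends overlap at the middle, as their lengths imply.
- The detected positions of the dark panel and all the bystanders are within a few millimetres of where they started. The top camera missed the offcut at the end, but the scene camera found it in place.
- The network's final heights for the two grips differ between the cameras by 4–7 mm. For the lever heights I relied on the fingertip contact and force readings instead.

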